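# Ready the cordless floodlight stand

## Task

Get the floodlight stand ready for use: first spin the knurled collar on the threaded rod until its top face is level with the white pointer on the gauge, then turn the wing knob to free the lamp carriage, raise the lamp by its handle until the carriage's lug meets the underside of the collar, and turn the wing knob back tight, in line with the arm. Plug every battery pack on the table into a socket of the base, upright and fully home, one per socket, whenever it suits. Leave the gauge pointer and the other things on the table where they are.

Things in the scene. Friction and masses are not known exactly. Their poses are not given: they have to be found in the camera images.
- stand: Floodlight stand, fixed: grey battery base 200 (its x) x 400 (its y) x 50 mm; origin mid-underside, -x side to the robot. Sockets at x -50. In its frame at x 45 mm: gauge plate y -185 (30 x 6, top z 235), threaded rod y -95 (14 thick, top z 229), mast y 5 (24 thick, top z 205) on which the lamp carriage slides; on the carriage a sleeve round the mast, an arm, wing knob y 70, lamp with handle y 155.
- socket1 (a point): Centre of the mouth of a battery socket, level with the deck (50 mm above the table): at x -50, y -100 mm in the stand's frame; a rectangular pocket 50 mm along the stand's x, 64 mm along its y, 20 mm deep, with a 5 mm chamfer round the mouth
- socket2 (a point): Centre of the mouth of a battery socket, level with the deck (50 mm above the table): at x -50, y 0 mm in the stand's frame; a rectangular pocket 50 mm along the stand's x, 64 mm along its y, 20 mm deep, with a 5 mm chamfer round the mouth
- socket3 (a point): Centre of the mouth of a battery socket, level with the deck (50 mm above the table): at x -50, y 100 mm in the stand's frame; a rectangular pocket 50 mm along the stand's x, 64 mm along its y, 20 mm deep, with a 5 mm chamfer round the mouth
- collar_top (a point): Knurled steel collar on the threaded rod, 46 mm in diameter and 24 mm thick: the centre of its top face. The rod pokes up through it by 4 to 34 mm; it is gripped from above, fingers either side of the rod
- collar (a joint): Turn of the knurled collar (rad, 0 to 9.6); growing = anticlockwise seen from above = the collar climbs, 20 mm per full turn (3.2 mm per rad). It stays where it is left (0.08 N m of friction); it must rise 10 to 27 mm
- gauge_tip (a point): Tip of the small white pointer on the gauge plate, at x 45, y -163 mm in the stand's frame: marks the height wanted for the collar's top face. 3 mm thick, the tip is at half its thickness. Held by stiff friction; not to be moved
- lug_top (a point): On the axis of the rod, at the top face of the lamp carriage's flat steel lug (12 mm thick), which runs along the rod below the collar and stops against the collar's underside
- lamp_handle (a point): Upright handle on top of the lamp: grip 14 mm thick (stand's x), 50 long (its y), 36 high; this point 12 mm below its top. Gripped from above across the 14 mm. The carriage with lug, knob and lamp (0.5 kg) slides straight up and down the mast; a spring balances its weight and, with the clamp free, 8 N of friction keeps it wherever it is left
- knob_grip (a point): Black wing knob of the carriage clamp, a bar 14 mm thick, 46 mm long, 34 mm high, turning about a vertical axis and riding on the carriage: on the axis, 12 mm below the bar's top. Gripped from above across the 14 mm
- knob (a joint): Turn of the wing knob (rad, 0 to 1.5): 0 = clamp tight, the bar in line with the stand's y (pointing from mast to lamp); growing = anticlockwise from above = looser; from about 1.2, nearly crosswise, the clamp is fully free. It stays where it is left
- pack1_center (a point): Battery pack, plain black plastic block with a grey rim on top, 46 mm (its x) by 60 mm (its y) by 62 mm high, 0.4 kg, standing upright on the table: its centre, half-way up, z up. May be absent. It plugs upright into any socket, either way round, foot first; home, it stands 42 mm proud of the deck, so hold it by its upper 35 mm, best across the 46 mm
- pack2_center (a point): Battery pack, plain black plastic block with a grey rim on top, 46 mm (its x) by 60 mm (its y) by 62 mm high, 0.4 kg, standing upright on the table: its centre, half-way up, z up. May be absent. It plugs upright into any socket, either way round, foot first; home, it stands 42 mm proud of the deck, so hold it by its upper 35 mm, best across the 46 mm
- pack3_center (a point): Battery pack, plain black plastic block with a grey rim on top, 46 mm (its x) by 60 mm (its y) by 62 mm high, 0.4 kg, standing upright on the table: its centre, half-way up, z up. May be absent. It plugs upright into any socket, either way round, foot first; home, it stands 42 mm proud of the deck, so hold it by its upper 35 mm, best across the 46 mm
- tape: Bystander: roll of packing tape lying flat, 90 mm across, 45 mm high
- driver: Bystander: screwdriver lying on the table
- mug: Bystander: white mug, 76 mm across, 85 mm high
- spray: Bystander: grey spray can, 60 mm across, 170 mm high
- jar: Bystander: glass jar with steel cap, 80 mm across, 100 mm high
There are look-alikes about, which are no part of the job. What is shaped like the part that bears pack1_center but orange is not meant.

How it is judged:
By the outcome, as a careful person would: the job done as asked, in the order asked, and still so for the second after the job is handed in, with the robot touching nothing.
Of pack1, pack2, pack3 only 1 to 3 are there at a start; the rules pass over those that are not, and their reading is None.
At some moment in a run one of pack1, pack2, pack3 may be knocked a few centimetres aside while the robot is not near it.
It also fails if it takes over 210 s, if anything falls off the work surface, if the arm or the gripper's body presses on something with over 40 N, if the wrist force passes 120 N, or if a joint passes its speed limit or range.

## Robot

A 6-joint arm with a two-finger parallel gripper is mounted at the origin on the work surface. World frame = base frame: x ahead of the robot, y to its left, z up, the work surface at z = 0. Lengths are in mm, angles in rad, forces in N, time in s.
With the tool pointing down it reaches from about 400 to 925 mm from the base axis. Payload 12.5 kg.
Tool frame: the origin (TCP) lies midway between the tips of the shut fingers; the grasp point (between the pads) lies 19 mm behind it; z points along the fingers, y is the line along which they close (so a half turn about z gives the same grasp; the last joint's range is limited). The gripper opens to 95 mm and grips with 3 to 60 N. Pads are 20 mm wide; open, the fingers measure 119 mm over their backs; the gripper's body (75 mm by 180 mm) begins 59 mm behind the grasp point.
Start: joints at [-1.415, 0.491, 1.559, -0, 1.092, -0.106], TCP at [161.785, -603.716, 214.661] pointing down, gripper open.
Joint ranges: [-3.1, 3.1], [-0.84, 2.19], [0.05, 2.79], [-1.13, 4.28], [0.06, 2.93], [-2.69, 2.69]. Speed limits (rad/s): [2.22, 2.22, 2.79, 3.14, 3.14, 3.14].

## Interface

Orientations are given as [roll, pitch, yaw] about the fixed x, y, z axes, in that order (R = Rz(yaw) Ry(pitch) Rx(roll)).
In Python, from cell import env gives the robot as it stands.
- The arm moves only by the tool arm_command, never from a script. Its argument "targets" is a list of rows, each a list of 5 numbers: the shift along the tool's x, y, z in mm, then the turn about the tool's z in degrees, then the opening, from 0 (shut) to 1 (fully open). In form: [[tx, ty, tz, roll, fingers], ...]. A call has 1 to 5 rows; each row is the pose to reach, as a shift and turn from the pose commanded when the call began, along the tool's axes at that moment; what a row does not reach only later rows make up. A row lasts 1/10 s, in which the tool goes at most 50 mm and 8.59 degrees, less where a joint would pass 70% of its speed; a pose out of reach is approached as far as the arm can. A call with a gripper value outside its range is refused whole. The fingers move at their own pace and stop on an object; the grip force is fixed at half the most. Time passes only in rows, so rows that repeat a pose let the fingers close. It gives the time, the measured TCP pose, the force, the opening and the grip force at its end, in the units of the state.
- env.state(): the state, without advancing time (a new reading comes with each control period).
- env.read_camera(name): name is "side" or "top" or "wrist"; returns a dict with "frame" (480x640x3 uint8, red, green, blue), "vertical_fov" (degrees; the focal length in pixels is half the picture's height over the tangent of half this angle, whatever the lens; pixels are square), "cx", "cy" (the principal point, pixels), "world_from_camera" (4x4, takes a point from camera to world coordinates); the wrist camera has in their place "hand_eye" (4x4, takes a point from camera to tool coordinates, whose origin is the TCP and whose axes are the flange's). Camera axes: x right, y down, z forward; pixel columns grow to the right and rows downward; lengths in mm; the calibration is good to about 2 mm. A picture is of the moment at which its call begins: read the wrist's pose just before it. There is no depth.
- env.job_done(): hands the job in; it is judged then, once.
The state is a dict: "t": time; "joints": joint angles; "qvel": joint speeds; "tau": joint torques, N m; "eef_pos": TCP position; "tcp_rot": TCP orientation; "ft_force": force on the tool from outside, world axes, zero at the start; "moment": the same for the moment, N m; "opening": opening from 0.0 (shut) to 1.0 (fully open); "grip_force": force on a finger pad.
Only numpy, scipy, OpenCV 4.12 (cv2) and the standard library are available. Lean on these libraries where they do the work, as an engineer would, in place of code of your own. Each camera call takes 0.05 s, during which the arm holds its last target. There are 200 camera calls.

## Working session

There is one attempt and no reset: what is moved stays moved. The work goes in short steps, Python scripts to look and compute and a tool call to move; the robot and the scene stay as the last step left them, time stands still between calls to the robot, and variables do not carry over. Pictures are saved under pics/ and viewed, at most 14 in all, crops included, and the job is handed in when it is done.

Besides the shell and the picture viewer there is one more tool, called after ">>>" by a JSON object that holds its "api" and its "payload". arm_command: Moves the arm, as the interface text tells. Its arguments: {"type":"object","properties":{"targets":{"type":"array","items":{"type":"array","items":{"type":"number"}}}},"required":["targets"]}

```bash
mkdir -p pics; ls; cat > h.py <<'E'
import numpy as np, cv2, json
from cell import env
from scipy.spatial.transform import Rotation as R
def cam(n):
    s=env.state(); c=env.read_camera(n)
    if 'hand_eye' in c:
        T=np.eye(4); T[:3,:3]=R.from_euler('xyz',s['tcp_rot']).as_matrix(); T[:3,3]=s['eef_pos']
        c['world_from_camera']=T@np.array(c['hand_eye'])
    c['T']=np.array(c['world_from_camera']); c['f']=240/np.tan(np.radians(c['vertical_fov'])/2)
    return c
def ray(c,u,v):
    d=c['T'][:3,:3]@np.array([(u-c['cx'])/c['f'],(v-c['cy'])/c['f'],1]); return c['T'][:3,3],d
def onz(c,u,v,z):
    o,d=ray(c,u,v); return o+d*(z-o[2])/d[2]
def proj(c,p):
    q=np.linalg.inv(c['T'])@np.append(p,1); return c['f']*q[0]/q[2]+c['cx'],c['f']*q[1]/q[2]+c['cy']
def save(c,n): cv2.imwrite('pics/'+n+'.png',cv2.cvtColor(c['frame'],cv2.COLOR_RGB2BGR))
E
python3 - <<'E'
from h import *
for n in('side','top','wrist'):
    c=cam(n); save(c,n+'0'); print(n,c['f'],c['cx'],c['cy'],np.round(c['T'],3).tolist())
    np.savez('pics/'+n+'0',**{k:c[k] for k in('frame','T','f','cx','cy')})
print(env.state())
E
```

```text
pics
side 600.8763729474313 314.34295607159703 230.2242363691786 [[-0.87, -0.346, 0.35, -123.663], [-0.492, 0.607, -0.624, 999.835], [0.004, -0.716, -0.698, 1348.35], [0.0, 0.0, 0.0, 1.0]]
top 512.2387355823427 319.39148823560936 236.85145303676333 [[0.017, -0.992, 0.122, 343.166], [-1.0, -0.018, -0.011, -55.58], [0.013, -0.122, -0.992, 1430.912], [0.0, 0.0, 0.0, 1.0]]
wrist 337.61997382061844 323.1230764698423 236.67521307884417 [[0.258, -0.924, -0.284, 241.649], [-0.966, -0.246, -0.076, -581.893], [0.001, 0.294, -0.956, 383.75], [0.0, 0.0, 0.0, 1.0]]
{'t': 0.15, 'joints': array([-1.41460664e+00,  4.91410725e-01,  1.55932373e+00,  1.75345129e-05,
        1.09171687e+00, -1.05592257e-01]), 'qvel': array([-0.00196692, -0.00028884, -0.00243616,  0.00248144, -0.00072167,
       -0.00092022]), 'tau': array([ 1.66469235e-03, -6.12895632e+01, -2.58278364e+01,  6.92789094e-02,
        4.73210996e-02, -7.42661382e-05]), 'eef_pos': array([ 161.75265981, -603.51123381,  214.1975173 ]), 'tcp_rot': array([-3.14074040e+00, -1.05968434e-04,  2.61773812e-01]), 'ft_force': array([ 0.35280396, -0.55373991,  0.40094893]), 'moment': array([-0.02034454,  0.01794471, -0.04691582]), 'grip_force': 0.0, 'opening': 1.0017777186332877}
```

View pics/top0.png

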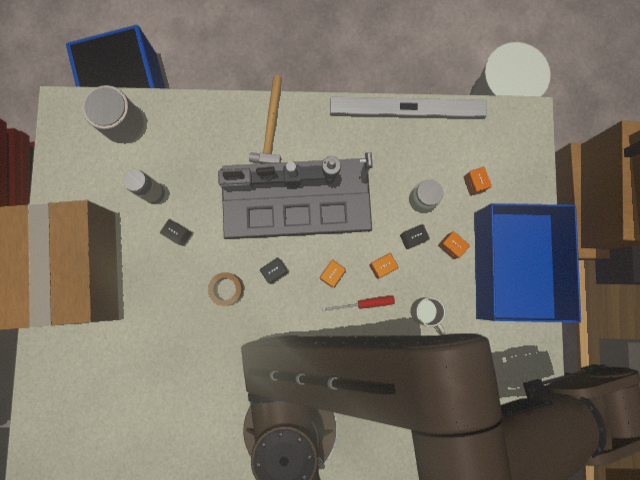

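View pics/side0.png

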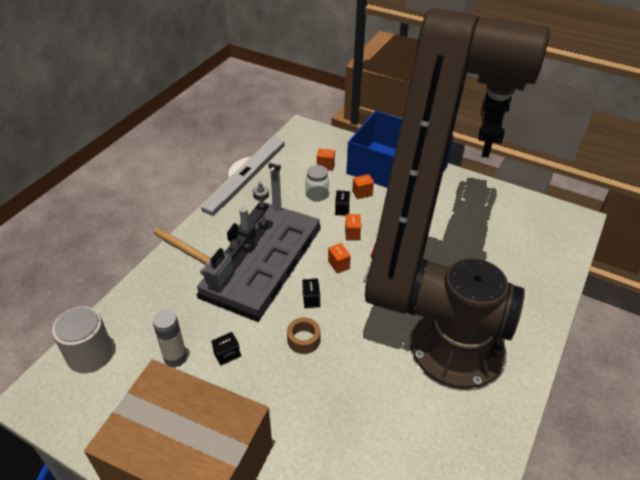

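The top view shows the stand: sockets at (260,217), (297,215) and (332,213), collar (332,165), gauge (368,158), knob (266,172), lamp (233,177). The black packs are at (176,231), (274,270) and (414,236), and four orange look-alikes are on the table. The side view shows the same layout.

```bash
cat > p1.py <<'E'
from h import *
def L(n):
    d=np.load('pics/'+n+'.npz'); return {k:(d[k] if d[k].ndim else float(d[k])) for k in d}
c=L('top0'); im=c['frame']
# packs: dark blobs near guesses
g=cv2.cvtColor(im,cv2.COLOR_RGB2GRAY)
for (u,v) in((176,231),(274,270),(414,236)):
    m=np.zeros_like(g); m[v-20:v+20,u-20:u+20]=(g[v-20:v+20,u-20:u+20]<85)
    cs,_=cv2.findContours(m,0,2); k=max(cs,key=cv2.contourArea); r=cv2.minAreaRect(k)
    P=np.array([onz(c,*q,62)[:2] for q in cv2.boxPoints(r)]); e=np.diff(P,axis=0)
    print(r, onz(c,*r[0],55).round(1), [(np.linalg.norm(x).round(1),np.degrees(np.arctan2(x[1],x[0])).round(1)) for x in e[:2]])
for q in((260,217),(297,215),(332,213)): print(onz(c,*q,50).round(1))
a=cv2.resize(im[140:245,210:380],None,fx=4.7,fy=4.7,interpolation=2)
cv2.imwrite('pics/tc.png',cv2.cvtColor(a,cv2.COLOR_RGB2BGR))
d=L('side0'); a2=cv2.resize(d['frame'][150:320,190:330],None,fx=3.5,fy=3.5,interpolation=2)
cv2.imwrite('pics/sc.png',cv2.cvtColor(a2,cv2.COLOR_RGB2BGR))
E
python3 p1.py
```

```text
((175.94117736816406, 232.26470947265625), (27.61127281188965, 16.97835922241211), 30.963754653930664) [518.2 316.5  55. ] [(np.float64(45.3), np.float64(-28.0)), (np.float64(75.3), np.float64(-119.8))]
((273.8846130371094, 270.5768737792969), (18.582456588745117, 23.02005958557129), 56.3099365234375) [419.5  49.6  55. ] [(np.float64(61.2), np.float64(-55.0)), (np.float64(49.9), np.float64(-145.0))]
((414.1207275390625, 236.44830322265625), (17.201147079467773, 25.60475730895996), 66.80140686035156) [ 518.7 -327.9   55. ] [(np.float64(70.1), np.float64(-65.8)), (np.float64(46.4), np.float64(-157.2))]
[565.   91.8  50. ]
[572.4  -8.9  50. ]
[ 579.8 -104.3   50. ]
```

View pics/tc.png

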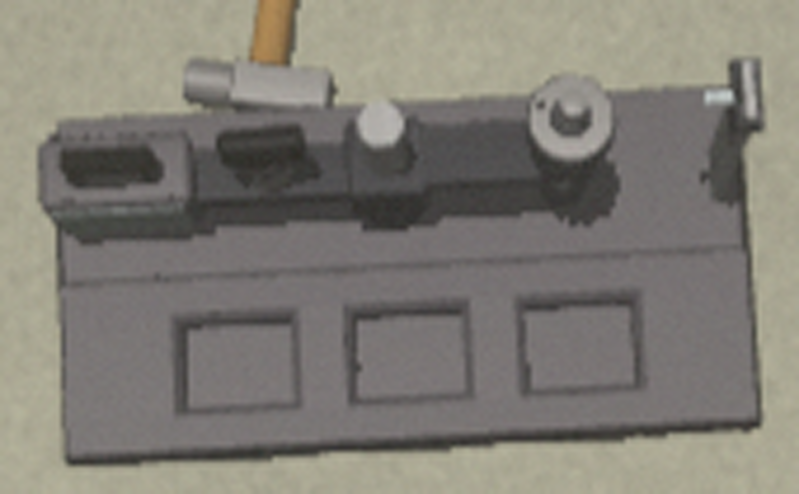

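View pics/sc.png

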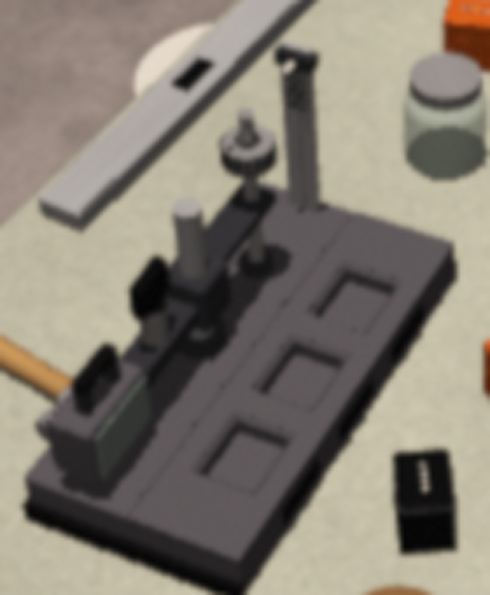

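>>> {"api": "arm_command", "payload": {"targets": [[43,-40,-42,0,1],[87,-79,-83,0,1],[130,-118,-125,0,1],[173,-158,-166,0,1],[173,-158,-166,0,1]]}}

```text
t: 0.65
eef_pos: [272.2, -430.3, 360.2]
tcp_rot: [-3.141, 0.0, 0.262]
ft_force: [1.1, -0.2, 0.5]
opening: 1.003
grip_force: 0.0
```

>>> {"api": "arm_command", "payload": {"targets": [[35,-32,0,0,1],[70,-64,0,0,1],[105,-96,0,0,1],[140,-127,0,0,1],[173,-158,0,0,1]]}}

```text
t: 1.15
eef_pos: [398.6, -232.7, 359.2]
tcp_rot: [3.141, -0.0, 0.262]
ft_force: [0.4, -0.9, -0.4]
opening: 1.001
grip_force: 0.0
```

>>> {"api": "arm_command", "payload": {"targets": [[35,-32,0,3,1],[70,-64,0,6,1],[105,-96,0,9,1],[140,-127,0,11,1],[173,-158,0,11,1]]}}

```text
t: 1.65
eef_pos: [524.9, -35.1, 359.1]
tcp_rot: [3.141, 0.0, 0.069]
ft_force: [0.9, -2.1, 0.4]
opening: 0.998
grip_force: 0.0
```

>>> {"api": "arm_command", "payload": {"targets": [[0,0,0,0,1],[0,0,0,0,1],[0,0,0,0,1]]}}

```text
t: 1.95
eef_pos: [523.7, -37.7, 359.1]
tcp_rot: [3.141, 0.0, 0.069]
ft_force: [-0.3, -0.1, -0.2]
opening: 0.998
grip_force: 0.0
```

```bash
cat >> h.py <<'E'
def snap(w,n):
    c=cam(w); save(c,n); np.savez('pics/'+n,**{k:c[k] for k in('frame','T','f','cx','cy')}); return c
def L(n):
    d=np.load('pics/'+n+'.npz'); return {k:(d[k] if d[k].ndim else float(d[k])) for k in d}
def st():
    s=env.state(); print('t',s['t'],'pos',s['eef_pos'].round(1),'rot',np.degrees(s['tcp_rot']).round(2),'j6',s['joints'].round(2),'F',s['ft_force'].round(1),'M',s['moment'].round(2),'op',round(s['opening'],3),'gf',round(s['grip_force'],1)); return s
E
python3 - <<'E'
from h import *
st(); c=snap('wrist','w1'); print(c['T'].round(3).tolist())
E
```

```text
t 1.95 pos [523.7 -37.7 359.1] rot [1.7999e+02 2.0000e-02 3.9800e+00] j6 [-0.2   0.23  1.58 -0.    1.34  1.3 ] F [-0.3 -0.1 -0.2] M [0.05 0.07 0.02] op 0.998 gf 0.0
[[0.069, -0.954, -0.293, 606.297], [-0.998, -0.065, -0.022, -31.74], [0.002, 0.294, -0.956, 528.688], [0.0, 0.0, 0.0, 1.0]]
```

View pics/w1.png

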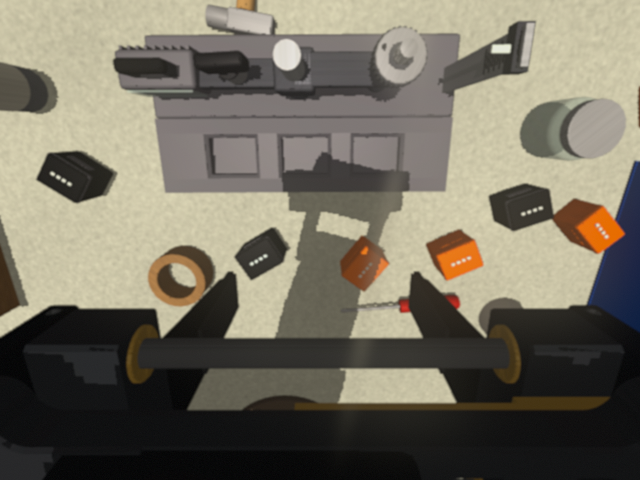

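The wrist view shows the deck corners at (147,36), (460,34), (446,191), (166,192), the collar top at (401,54) and the pointer at (500,48). The three black packs are at (75,175), (262,252) and (521,206).

```bash
cat > p2.py <<'E'
from h import *
c=L('w1'); g=cv2.cvtColor(c['frame'],cv2.COLOR_RGB2GRAY)
S=np.array([(-100,200),(-100,-200),(100,-200),(100,200)],float)
def fit(c,px):
    g=cv2.cvtColor(c['frame'],cv2.COLOR_RGB2GRAY)
    p=cv2.cornerSubPix(g,np.array(px,np.float32).reshape(-1,1,2),(4,4),(-1,-1),(3,50,.01)).reshape(-1,2)
    W=np.array([onz(c,*q,50)[:2] for q in p]); s=S[:len(W)]
    A=s-s.mean(0);B=W-W.mean(0); th=np.arctan2((A[:,0]*B[:,1]-A[:,1]*B[:,0]).sum(),(A*B).sum())
    Rm=np.array([[np.cos(th),-np.sin(th)],[np.sin(th),np.cos(th)]]); o=W.mean(0)-Rm@s.mean(0)
    print(p.round(1).tolist(),'yaw',np.degrees(th).round(2),'o',o.round(1),'res',(W-(s@Rm.T+o)).round(1).tolist()); return th,o
th,o=fit(c,[(166,192),(446,191),(460,34),(147,36)])
t=L('top0')
fit(t,[(210+68/4.7,140+458/4.7),(210+758/4.7,140+425/4.7)])
Rm=np.array([[np.cos(th),-np.sin(th)],[np.sin(th),np.cos(th)]])
for n,p in dict(s1=(-50,-100),s2=(-50,0),s3=(-50,100),collar=(45,-95),tip=(45,-163),mast=(45,5),knob=(45,70),handle=(45,155)).items(): print(n,(Rm@p+o).round(1))
def zfit(c,u,v,p):  # height on vertical line through stand point p nearest to ray
    xy=Rm@p+o; oo,d=ray(c,u,v); a=(xy-oo[:2])@d[:2]/(d[:2]@d[:2]); q=oo+a*d; return q[2].round(1),(q[:2]-xy).round(1)
print('collar',zfit(c,401,55,(45,-95)),zfit(t,210+571/4.7,140+116/4.7,(45,-95)))
print('tip',zfit(c,492,48,(45,-163)))
d=L('side0'); k=3.5
print('side mast205',zfit(d,190+187/k,150+207/k,(45,5)),'collar',zfit(d,190+248/k,150+146/k,(45,-95)),'rodtop229',zfit(d,190+246/k,150+115/k,(45,-95)),'tip',zfit(d,190+287/k,150+68/k,(45,-163)))
print('lug',zfit(d,190+255/k,150+195/k,(45,-95)),'knobtop',zfit(d,190+152/k,150+268/k,(45,70)),'handle top',zfit(d,190+98/k,150+355/k,(45,155)))
E
python3 p2.py
```

```text
[[165.10000610351562, 192.3000030517578], [444.70001220703125, 191.0], [459.29998779296875, 33.599998474121094], [144.3000030517578, 35.29999923706055]] yaw 4.19 o [623.3  -5.1] res [[1.2, -0.7], [0.9, 0.9], [-1.2, 2.6], [-1.0, -2.8]]
[[223.3000030517578, 238.39999389648438], [371.6000061035156, 230.1999969482422]] yaw 4.24 o [619.1  -4.5] res [[-0.1, 1.6], [0.1, -1.6]]
s1 [ 580.7 -108.5]
s2 [573.4  -8.8]
s3 [566.1  91. ]
collar [675.1 -96.6]
tip [ 680.1 -164.4]
mast [667.8   3.1]
knob [663.1  68. ]
handle [656.9 152.7]
collar (np.float64(200.1), array([0.7, 0.8])) (np.float64(198.4), array([0. , 0.4]))
tip (np.float64(223.5), array([0.9, 0.5]))
side mast205 (np.float64(203.6), array([-1.5, -1.2])) collar (np.float64(191.1), array([-1.6, -1.1])) rodtop229 (np.float64(224.9), array([-1.8, -1.3])) tip (np.float64(225.7), array([-3.5, -2.4]))
lug (np.float64(135.3), array([-3.8, -2.8])) knobtop (np.float64(191.0), array([-4.6, -3.8])) handle top (np.float64(171.3), array([-4.6, -4.2]))
```

>>> {"api": "arm_command", "payload": {"targets": [[3,40,30,-8,1],[6,80,60,-16,1],[9,120,90,-24,1],[11,150,120,-32,1],[11,179,147,-40,1]]}}

```text
t: 2.5
eef_pos: [546.7, -217.7, 211.0]
tcp_rot: [3.142, 0.0, 0.771]
ft_force: [0.3, -0.3, 0.1]
opening: 1.003
grip_force: 0.0
```

>>> {"api": "arm_command", "payload": {"targets": [[0,0,0,-8,1],[0,0,0,-16,1],[0,0,0,-24,1],[0,0,0,-32,1],[0,0,0,-40,1]]}}

```text
t: 3.0
eef_pos: [546.8, -216.3, 212.4]
tcp_rot: [3.141, 0.0, 1.47]
ft_force: [0.2, -0.3, -0.1]
opening: 1.002
grip_force: 0.0
```

>>> {"api": "arm_command", "payload": {"targets": [[0,0,0,-8,1],[0,0,0,-10,1],[0,0,0,-10,1],[0,0,0,-10,1]]}}

```text
t: 3.4
eef_pos: [547.1, -215.7, 212.4]
tcp_rot: [3.141, 0.0, 1.638]
ft_force: [-0.6, 0.6, 0.1]
opening: 1.002
grip_force: 0.0
```

```bash
python3 - <<'E'
from h import *
st(); c=snap('wrist','w2'); print(c['T'].round(3).tolist())
print(proj(c,[674.5,-96.6,199]),proj(c,[679.5,-164.4,223]))
E
```

```text
t 3.4 pos [ 547.1 -215.7  212.4] rot [1.7999e+02 2.0000e-02 9.3840e+01] j6 [-0.49  0.44  1.66 -0.    1.05 -0.55] F [-0.6  0.6  0.1] M [-0.05 -0.11  0.03] op 1.002 gf 0.0
[[0.998, 0.063, 0.02, 540.802], [0.066, -0.953, -0.295, -132.325], [0.0, 0.296, -0.955, 382.011], [0.0, 0.0, 0.0, 1.0]]
(np.float64(597.5752009853131), np.float64(75.41923198979032)) (np.float64(603.3476179383758), np.float64(220.84067287711082))
```

View pics/w2.png

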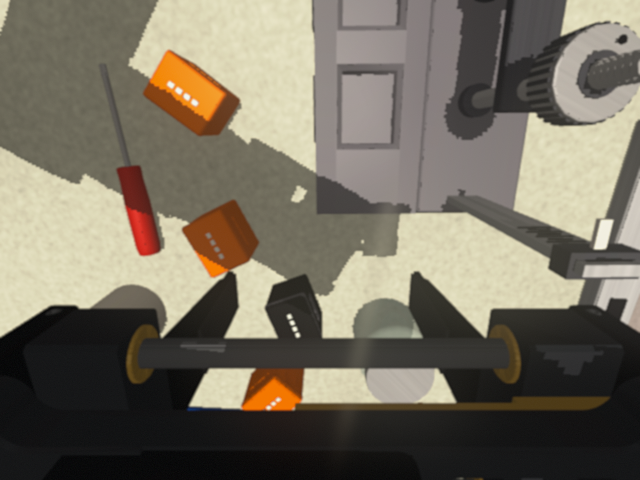

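The collar is at the upper right, its top ellipse around (600,74), with the rod rising right. The white pointer is at (596–613, 220–250).

```bash
python3 - <<'E'
from h import *
c=L('w2'); a=cv2.resize(c['frame'][10:270,500:640],None,fx=2.3*2.3/2.3,fy=2.3,interpolation=2)
a=np.hstack([cv2.resize(c['frame'][10:140,520:640],None,fx=3.3,fy=4.2,interpolation=2),cv2.resize(c['frame'][205:270,570:640],None,fx=5.6,fy=8.4,interpolation=0)])
print(a.shape);cv2.imwrite('pics/w2c.png',cv2.cvtColor(a,cv2.COLOR_RGB2BGR))
E
```

```text
(546, 788, 3)
```

View pics/w2c.png

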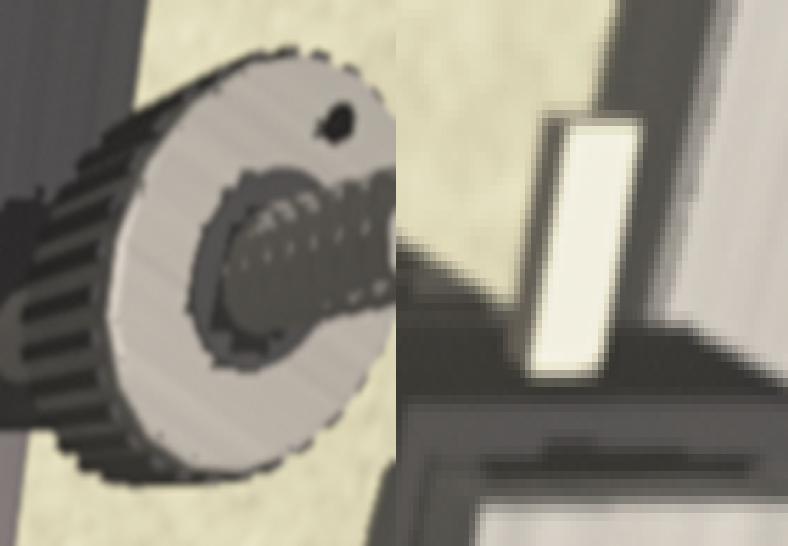

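```bash
cat > p3.py <<'E'
from h import *
from scipy.optimize import least_squares as ls
w2,w1,t=L('w2'),L('w1'),L('top0'); th=np.radians(4.2)
a=np.linspace(0,2*np.pi,181)
def res(p):
    X,Y,zc,zt=p
    E=np.array([proj(w2,[X+23*np.cos(k),Y+23*np.sin(k),zc]) for k in a])
    T=[X+68*np.sin(th),Y-68*np.cos(th),zt]
    q=proj(w2,T)
    return np.r_[E[:,0].min()-553.3,E[:,1].min()-21.9,E[:,1].max()-123.1,q[0]-605.1,q[1]-219.5,(X-674.5)/1.5,(Y+96.6)/1.5]
s=ls(res,[674,-97,199,222]); print(s.x.round(2),s.fun.round(2))
E
python3 p3.py
```

```text
[675.88 -96.11 198.91 222.18] [-0.26 -0.55  0.52 -0.05  0.16  0.92  0.33]
```

>>> {"api": "arm_command", "payload": {"targets": [[0,0,-45,8,0.65],[0,0,-80,16,0.65],[35,43,-80,24,0.65],[70,86,-80,32,0.65],[111,136,-80,40,0.65]]}}

```text
t: 3.95
eef_pos: [657.9, -111.5, 292.8]
tcp_rot: [3.141, -0.0, 0.934]
ft_force: [0.4, -1.1, 0.6]
opening: 0.667
grip_force: 0.0
```

>>> {"api": "arm_command", "payload": {"targets": [[0,0,0,8,0.65],[0,0,0,16,0.65],[0,0,0,24,0.65],[0,0,0,32,0.65],[0,0,0,40,0.65]]}}

```text
t: 4.45
eef_pos: [656.8, -112.5, 292.1]
tcp_rot: [3.142, 0.0, 0.237]
ft_force: [-0.3, 0.6, 0.5]
opening: 0.654
grip_force: 0.0
```

>>> {"api": "arm_command", "payload": {"targets": [[0,0,0,8,0.65],[0,0,0,10,0.65],[0,0,0,10,0.65],[0,0,0,10,0.65]]}}

```text
t: 4.85
eef_pos: [656.8, -112.4, 292.2]
tcp_rot: [3.141, 0.0, 0.071]
ft_force: [0.8, 0.4, 0.2]
opening: 0.651
grip_force: 0.0
```

```bash
python3 - <<'E'
from h import *
st()
E
```

```text
t 4.85 pos [ 656.8 -112.4  292.2] rot [179.99   0.     4.04] j6 [-0.27  0.49  1.34 -0.    1.31  1.23] F [0.8 0.4 0.2] M [-0.01 -0.    0.06] op 0.651 gf 0.0
```

>>> {"api": "arm_command", "payload": {"targets": [[20,-15,0,0,0.65],[20,-15,20,0,0.65],[20,-15,50,0,0.65],[20,-15,80,0,0.65],[20,-15,95,0,0.65]]}}

```text
t: 5.35
eef_pos: [675.0, -95.7, 194.5]
tcp_rot: [-3.141, 0.003, 0.071]
ft_force: [1.1, -0.3, -0.7]
opening: 0.652
grip_force: 0.0
```

>>> {"api": "arm_command", "payload": {"targets": [[0,0,10,0,0.65],[0,0,19,0,0.65],[0,0,19,0,0.65]]}}

```text
t: 5.65
eef_pos: [675.7, -95.9, 177.5]
tcp_rot: [-3.141, 0.001, 0.07]
ft_force: [-0.5, -0.0, 0.6]
opening: 0.651
grip_force: 0.0
```

>>> {"api": "arm_command", "payload": {"targets": [[0,0,0,0,0.4],[0,0,0,0,0.3],[0,0,0,0,0.3],[0,0,0,0,0.3],[0,0,0,0,0.3]]}}

```text
t: 6.15
eef_pos: [676.1, -95.6, 179.0]
tcp_rot: [3.142, -0.001, 0.07]
ft_force: [-0.6, 2.7, 6.5]
opening: 0.48
grip_force: 30.0
```

```bash
python3 - <<'E'
from h import *
st()
E
```

```text
t 6.15 pos [676.1 -95.6 179. ] rot [ 1.80e+02 -7.00e-02  4.01e+00] j6 [-0.24  0.61  1.44  0.    1.09  1.26] F [-0.6  2.7  6.5] M [ 0.49  0.14 -0.03] op 0.48 gf 30.0
```

>>> {"api": "arm_command", "payload": {"targets": [[0,0,-0.44,-8,0.3],[0,0,-0.89,-16,0.3],[0,0,-1.33,-24,0.3],[0,0,-1.78,-32,0.3],[0,0,-2.22,-40,0.3]]}}

```text
t: 6.65
eef_pos: [676.2, -95.9, 181.3]
tcp_rot: [3.14, -0.001, 0.774]
ft_force: [0.8, 1.5, 4.9]
opening: 0.478
grip_force: 30.0
```

>>> {"api": "arm_command", "payload": {"targets": [[0,0,-0.44,-8,0.3],[0,0,-0.89,-16,0.3],[0,0,-1.33,-24,0.3],[0,0,-1.78,-32,0.3],[0,0,-2.22,-40,0.3]]}}

```text
t: 7.15
eef_pos: [676.5, -96.0, 183.5]
tcp_rot: [3.139, 0.0, 1.472]
ft_force: [0.7, 1.8, 4.3]
opening: 0.479
grip_force: 30.0
```

```bash
python3 - <<'E'
from h import *
st()
E
```

```text
t 7.15 pos [676.5 -96.  183.5] rot [1.7987e+02 1.0000e-02 8.4320e+01] j6 [-0.24  0.6   1.44  0.    1.1  -0.14] F [0.7 1.8 4.3] M [ 0.19 -0.38 -0.1 ] op 0.479 gf 30.0
```

>>> {"api": "arm_command", "payload": {"targets": [[0,0,-0.44,-8,0.3],[0,0,-0.89,-16,0.3],[0,0,-1.33,-24,0.3],[0,0,-1.78,-32,0.3],[0,0,-2.22,-40,0.3]]}}

```text
t: 7.65
eef_pos: [676.7, -95.9, 185.7]
tcp_rot: [3.139, 0.002, 2.17]
ft_force: [2.7, 2.2, 4.5]
opening: 0.481
grip_force: 30.0
```

>>> {"api": "arm_command", "payload": {"targets": [[0,0,-0.44,-8,0.3],[0,0,-0.89,-16,0.3],[0,0,-1.33,-24,0.3],[0,0,-1.78,-32,0.3],[0,0,-2.22,-40,0.3]]}}

```text
t: 8.15
eef_pos: [676.9, -95.6, 187.9]
tcp_rot: [3.141, 0.003, 2.868]
ft_force: [4.6, 3.0, 3.9]
opening: 0.479
grip_force: 30.0
```

>>> {"api": "arm_command", "payload": {"targets": [[0,0,-0.44,-8,0.3],[0,0,-0.89,-16,0.3],[0,0,-1.33,-24,0.3],[0,0,-1.78,-32,0.3],[0,0,-2.22,-40,0.3]]}}

```text
t: 8.65
eef_pos: [676.8, -95.4, 190.2]
tcp_rot: [-3.141, 0.003, -2.717]
ft_force: [3.8, 4.4, 4.0]
opening: 0.477
grip_force: 30.0
```

>>> {"api": "arm_command", "payload": {"targets": [[0,0,0,0,0.65],[0,0,0,0,0.65],[0,0,0,0,0.65]]}}

```text
t: 8.95
eef_pos: [675.6, -96.1, 189.0]
tcp_rot: [3.142, -0.001, -2.725]
ft_force: [0.4, 0.8, -1.1]
opening: 0.634
grip_force: 0.0
```

>>> {"api": "arm_command", "payload": {"targets": [[0,0,0,8,0.65],[0,0,0,16,0.65],[0,0,0,24,0.65],[0,0,0,32,0.65],[0,0,0,40,0.65]]}}

```text
t: 9.45
eef_pos: [675.7, -96.1, 189.0]
tcp_rot: [-3.141, -0.0, 2.855]
ft_force: [-0.4, 0.0, 0.3]
opening: 0.653
grip_force: 0.0
```

>>> {"api": "arm_command", "payload": {"targets": [[0,0,0,8,0.65],[0,0,0,16,0.65],[0,0,0,24,0.65],[0,0,0,32,0.65],[0,0,0,40,0.65]]}}

```text
t: 9.95
eef_pos: [675.7, -96.1, 189.1]
tcp_rot: [-3.141, -0.0, 2.157]
ft_force: [0.2, -0.7, 0.5]
opening: 0.648
grip_force: 0.0
```

>>> {"api": "arm_command", "payload": {"targets": [[0,0,0,8,0.65],[0,0,0,16,0.65],[0,0,0,24,0.65],[0,0,0,32,0.65],[0,0,0,40,0.65]]}}

```text
t: 10.45
eef_pos: [675.7, -96.1, 189.0]
tcp_rot: [-3.141, 0.0, 1.458]
ft_force: [0.6, -0.5, -0.3]
opening: 0.647
grip_force: 0.0
```

>>> {"api": "arm_command", "payload": {"targets": [[0,0,0,8,0.65],[0,0,0,16,0.65],[0,0,0,24,0.65],[0,0,0,32,0.65],[0,0,0,40,0.65]]}}

```text
t: 10.95
eef_pos: [675.7, -96.1, 189.0]
tcp_rot: [-3.141, 0.001, 0.76]
ft_force: [-0.2, 0.5, 0.3]
opening: 0.648
grip_force: 0.0
```

>>> {"api": "arm_command", "payload": {"targets": [[0,0,0,8,0.65],[0,0,0,16,0.65],[0,0,0,24,0.65],[0,0,0,32,0.65],[0,0,0,40,0.65]]}}

```text
t: 11.45
eef_pos: [675.7, -96.1, 189.0]
tcp_rot: [3.141, 0.001, 0.062]
ft_force: [0.6, -0.8, 0.7]
opening: 0.65
grip_force: 0.0
```

```bash
python3 - <<'E'
from h import *
st()
E
```

```text
t 11.45 pos [675.7 -96.1 189. ] rot [1.7999e+02 3.0000e-02 3.5600e+00] j6 [-0.24  0.6   1.43 -0.    1.11  1.27] F [ 0.6 -0.8  0.7] M [-0.01  0.01  0.02] op 0.65 gf 0.0
```

>>> {"api": "arm_command", "payload": {"targets": [[0,0,0,0,0.4],[0,0,0,0,0.3],[0,0,0,0,0.3],[0,0,0,0,0.3]]}}

```text
t: 11.85
eef_pos: [675.7, -95.7, 189.2]
tcp_rot: [-3.141, 0.0, 0.072]
ft_force: [-0.3, 2.0, 0.2]
opening: 0.479
grip_force: 30.0
```

>>> {"api": "arm_command", "payload": {"targets": [[0,0,-0.44,-8,0.3],[0,0,-0.89,-16,0.3],[0,0,-1.33,-24,0.3],[0,0,-1.78,-32,0.3],[0,0,-2.22,-40,0.3]]}}

```text
t: 12.35
eef_pos: [675.9, -96.1, 191.5]
tcp_rot: [3.141, 0.0, 0.775]
ft_force: [0.9, -0.6, -0.2]
opening: 0.476
grip_force: 30.0
```

>>> {"api": "arm_command", "payload": {"targets": [[0,0,-0.44,-8,0.3],[0,0,-0.89,-16,0.3],[0,0,-1.33,-24,0.3],[0,0,-1.78,-32,0.3],[0,0,-2.22,-40,0.3]]}}

```text
t: 12.85
eef_pos: [676.4, -96.3, 193.7]
tcp_rot: [3.14, 0.001, 1.473]
ft_force: [2.5, -1.9, -2.4]
opening: 0.477
grip_force: 30.0
```

>>> {"api": "arm_command", "payload": {"targets": [[0,0,-0.44,-8,0.3],[0,0,-0.89,-16,0.3],[0,0,-1.33,-24,0.3],[0,0,-1.78,-32,0.3],[0,0,-2.22,-40,0.3]]}}

```text
t: 13.35
eef_pos: [676.9, -96.1, 195.9]
tcp_rot: [3.14, 0.002, 2.171]
ft_force: [5.4, -0.1, -2.8]
opening: 0.48
grip_force: 30.0
```

>>> {"api": "arm_command", "payload": {"targets": [[0,0,-0.44,-8,0.3],[0,0,-0.89,-16,0.3],[0,0,-1.33,-24,0.3],[0,0,-1.78,-32,0.3],[0,0,-2.22,-40,0.3]]}}

```text
t: 13.85
eef_pos: [677.1, -95.7, 198.2]
tcp_rot: [3.141, 0.003, 2.869]
ft_force: [6.2, 2.4, -3.6]
opening: 0.479
grip_force: 30.0
```

>>> {"api": "arm_command", "payload": {"targets": [[0,0,-0.44,-8,0.3],[0,0,-0.89,-16,0.3],[0,0,-1.33,-24,0.3],[0,0,-1.78,-32,0.3],[0,0,-2.22,-40,0.3]]}}

```text
t: 14.35
eef_pos: [677.0, -95.3, 200.4]
tcp_rot: [-3.141, 0.003, -2.716]
ft_force: [6.9, 4.0, -1.8]
opening: 0.478
grip_force: 30.0
```

>>> {"api": "arm_command", "payload": {"targets": [[0,0,-0.44,-8,0.3],[0,0,-0.9,-16,0.3],[0,0,-0.9,-16,0.3],[0,0,-0.9,-16,0.3]]}}

```text
t: 14.75
eef_pos: [676.9, -95.1, 201.3]
tcp_rot: [-3.141, 0.002, -2.442]
ft_force: [6.1, 4.1, -1.7]
opening: 0.477
grip_force: 30.0
```

```bash
python3 - <<'E'
from h import *
st()
E
```

```text
t 14.75 pos [676.9 -95.1 201.3] rot [-1.7995e+02  1.4000e-01 -1.3990e+02] j6 [-0.24  0.59  1.42  0.    1.13 -2.51] F [ 6.1  4.1 -1.7] M [ 1.06 -1.15  0.15] op 0.477 gf 30.0
```

>>> {"api": "arm_command", "payload": {"targets": [[0,0,0,0,0.65],[0,0,0,0,0.65],[0,0,0,0,0.65],[0,0,-30,0,0.65],[0,0,-70,0,0.65]]}}

```text
t: 15.25
eef_pos: [675.0, -96.0, 270.2]
tcp_rot: [3.138, -0.003, -2.443]
ft_force: [-0.5, -0.3, 1.4]
opening: 0.652
grip_force: 0.0
```

>>> {"api": "arm_command", "payload": {"targets": [[0,0,0,8,0.65],[0,0,0,16,0.65],[0,0,0,24,0.65],[0,0,0,32,0.65],[0,0,0,40,0.65]]}}

```text
t: 15.75
eef_pos: [675.7, -96.1, 271.3]
tcp_rot: [-3.141, -0.0, 3.136]
ft_force: [0.4, -1.0, -0.4]
opening: 0.649
grip_force: 0.0
```

>>> {"api": "arm_command", "payload": {"targets": [[0,0,0,8,0.65],[0,0,0,16,0.65],[0,0,0,24,0.65],[0,0,0,32,0.65],[0,0,0,40,0.65]]}}

```text
t: 16.25
eef_pos: [675.7, -96.1, 271.3]
tcp_rot: [-3.141, 0.0, 2.438]
ft_force: [-0.4, 0.3, -0.1]
opening: 0.65
grip_force: 0.0
```

>>> {"api": "arm_command", "payload": {"targets": [[0,0,0,8,0.65],[0,0,0,16,0.65],[0,0,0,24,0.65],[0,0,0,32,0.65],[0,0,0,40,0.65]]}}

```text
t: 16.75
eef_pos: [675.7, -96.1, 271.3]
tcp_rot: [-3.141, 0.0, 1.74]
ft_force: [-0.5, 0.1, -0.8]
opening: 0.65
grip_force: 0.0
```

>>> {"api": "arm_command", "payload": {"targets": [[-33,-37,0,6,0.65],[-66,-74,0,6,0.65],[-99,-110,0,6,0.65],[-111,-124,25,6,0.65],[-111,-124,56,6,0.65]]}}

```text
t: 17.25
eef_pos: [571.7, -229.4, 216.3]
tcp_rot: [3.139, 0.002, 1.638]
ft_force: [0.6, 0.4, -0.3]
opening: 0.65
grip_force: 0.0
```

>>> {"api": "arm_command", "payload": {"targets": [[0,0,0,0,0.65],[0,0,0,0,0.65],[0,0,0,0,0.65]]}}

```text
t: 17.55
eef_pos: [573.8, -226.6, 216.8]
tcp_rot: [3.14, 0.001, 1.641]
ft_force: [0.9, -0.8, 1.0]
opening: 0.65
grip_force: 0.0
```

```bash
python3 - <<'E'
from h import *
st(); c=snap('wrist','w3')
for p in [676-23,-96.2,222],[676,-96.2+23,222],[676,-96.2-23,222],[681,-164,222]: print(proj(c,p))
a=np.hstack([cv2.resize(c['frame'][0:130,520:640],None,fx=3.3,fy=4.2,interpolation=2),cv2.resize(c['frame'][205:270,570:640],None,fx=5.6,fy=8.4,interpolation=0)])
cv2.imwrite('pics/w3c.png',cv2.cvtColor(a,cv2.COLOR_RGB2BGR))
E
```

```text
t 17.55 pos [ 573.8 -226.6  216.8] rot [1.799e+02 7.000e-02 9.405e+01] j6 [-0.48  0.48  1.58 -0.    1.08 -0.55] F [ 0.9 -0.8  1. ] M [-0.04 -0.07  0.  ] op 0.65 gf 0.0
(np.float64(529.9009213756357), np.float64(32.39726896101837))
(np.float64(599.0139932855561), np.float64(-26.49293714381551))
(np.float64(567.2676896195768), np.float64(94.14412497252317))
(np.float64(551.379726846471), np.float64(193.2831164929096))
```

View pics/w3c.png

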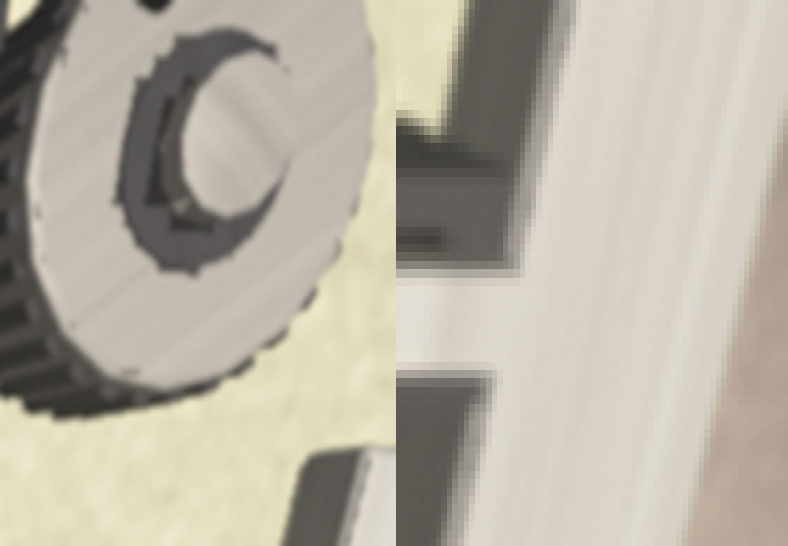

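The crop is clipped: the collar top runs out of the frame, so I'm moving the camera slightly.

>>> {"api": "arm_command", "payload": {"targets": [[16,-17,-10,0,0.65],[16,-17,-10,0,0.65],[16,-17,-10,0,0.65],[16,-17,-10,0,0.65]]}}

```text
t: 18.0
eef_pos: [555.5, -212.1, 225.7]
tcp_rot: [3.141, 0.001, 1.641]
ft_force: [0.5, -0.2, 0.0]
opening: 0.65
grip_force: 0.0
```

```bash
python3 - <<'E'
from h import *
st(); c=snap('wrist','w4')
for p in [676-23,-96.2,222],[676,-96.2+23,222],[676,-96.2-23,222],[681,-164,222]: print(proj(c,p))
a=np.hstack([cv2.resize(c['frame'][0:130,520:640],None,fx=3.3,fy=4.2,interpolation=2),cv2.resize(c['frame'][180:245,560:630],None,fx=5.6,fy=8.4,interpolation=0)])
cv2.imwrite('pics/w4c.png',cv2.cvtColor(a,cv2.COLOR_RGB2BGR))
E
```

```text
t 18.0 pos [ 555.5 -212.1  225.7] rot [1.7995e+02 4.0000e-02 9.4020e+01] j6 [-0.48  0.44  1.62 -0.    1.08 -0.55] F [ 0.5 -0.2  0. ] M [-0.04 -0.11  0.02] op 0.65 gf 0.0
(np.float64(549.5314977979607), np.float64(75.6955959723822))
(np.float64(613.503943699056), np.float64(23.640159765000874))
(np.float64(583.1455570884843), np.float64(130.62101754638894))
(np.float64(567.300051054515), np.float64(219.8012439505313))
```

View pics/w4c.png

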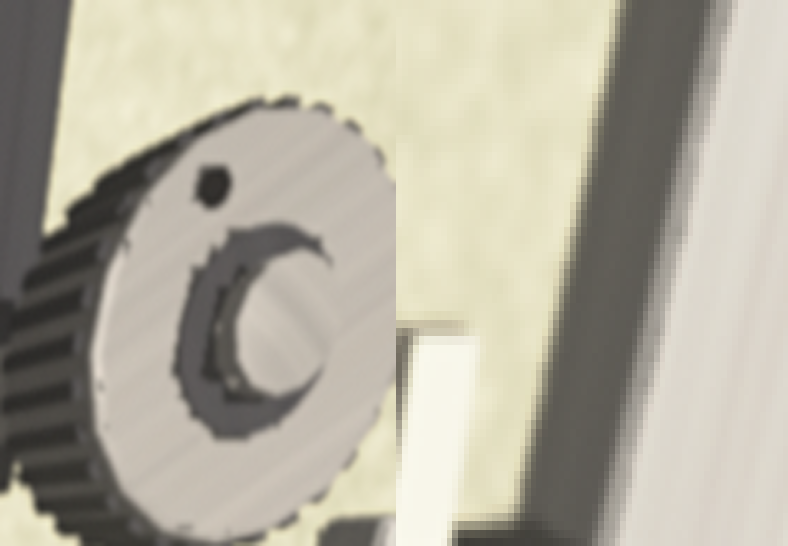

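The collar top face spans crop x 93 to the edge and y 103–543 (u 548.2, v 24.5–129.3). The pointer tip top face runs from u 562.5 to 574.6 at v≈219.

```bash
cat > p4.py <<'E'
from h import *
from scipy.optimize import least_squares as ls
for n,v,u0,u1 in(('w2',224,588,622),('w4',224,550,584)):
    print(n,L(n)['frame'][v,u0:u1].mean(1).round().astype(int).tolist())
print(L('w4')['frame'][75:85:3,540:556].mean(2).round().astype(int).tolist())
print(L('w2')['frame'][75:85:3,545:561].mean(2).round().astype(int).tolist())
w2,w4=L('w2'),L('w4'); th=np.radians(4.2); a=np.linspace(0,2*np.pi,181)
def res(p):
    X,Y,z1,z2,zt=p; r=[]
    for w,z,o in((w2,z1,(553.3,21.9,123.1,605.1,219.5)),(w4,z2,(548.2,24.5,129.3,566.5,219.3))):
        E=np.array([proj(w,[X+23*np.cos(k),Y+23*np.sin(k),z]) for k in a]); q=proj(w,[X+68*np.sin(th),Y-68*np.cos(th),zt])
        r+=[E[:,0].min()-o[0],E[:,1].min()-o[1],E[:,1].max()-o[2],q[0]-o[3],q[1]-o[4]]
    return np.array(r)
s=ls(res,[675,-96,199,222,222]); print(s.x.round(2),s.fun.round(2))
E
python3 p4.py
```

```text
w2 [205, 207, 209, 211, 211, 203, 175, 131, 99, 93, 116, 170, 221, 235, 237, 236, 236, 235, 235, 235, 235, 236, 235, 219, 165, 107, 80, 81, 82, 81, 83, 92, 115, 139]
w4 [216, 217, 217, 219, 220, 221, 221, 213, 176, 125, 105, 141, 208, 241, 244, 243, 243, 243, 243, 243, 243, 243, 242, 237, 228, 221, 218, 217, 216, 214, 214, 213, 214, 215]
[[65, 68, 70, 73, 74, 73, 72, 73, 89, 131, 178, 203, 202, 192, 186, 184], [71, 70, 72, 75, 76, 75, 74, 85, 121, 170, 202, 205, 196, 189, 187, 188], [46, 51, 68, 83, 83, 79, 83, 112, 161, 199, 209, 201, 192, 188, 187, 186], [54, 60, 68, 74, 75, 75, 94, 138, 184, 208, 206, 194, 187, 186, 187, 189]]
[[67, 69, 68, 68, 68, 68, 67, 76, 110, 163, 198, 201, 190, 183, 180, 180], [52, 51, 60, 71, 75, 72, 70, 93, 139, 182, 200, 195, 185, 180, 178, 179], [40, 47, 61, 72, 71, 66, 74, 110, 162, 197, 201, 190, 182, 180, 179, 179], [67, 68, 67, 66, 67, 69, 91, 135, 178, 197, 194, 186, 180, 180, 181, 180]]
[676.67 -96.   197.88 220.93 220.97] [ 0.01 -0.02  0.44 -0.37 -0.57 -0.33 -0.67  1.12  0.76 -0.23]
```

```bash
cat > p5.py <<'E'
from h import *
from scipy.optimize import least_squares as ls
th=np.radians(4.2); a=np.linspace(0,2*np.pi,721)
D={'w2':(range(50,108,2),545,575,(604.3,219.3)),'w4':(range(56,112,2),540,575,(566.8,219.0))}
O={}
for n,(rows,u0,u1,tip) in D.items():
    g=L(n)['frame'].mean(2); e=[]
    for v in rows:
        r=g[v]; k=[u for u in range(u0,u1) if r[u]<140<=r[u+1] and r[u+3]>165 and r[u+6]>165 and r[u-2]<115]
        if k: u=k[-1]; e.append((u+(140-r[u])/(r[u+1]-r[u]),v))
    O[n]=(L(n),np.array(e),tip); print(n,np.array(e)[::4].round(1).tolist())
def res(p):
    X,Y,z1,z2,zt=p; r=[]
    for n,z in(('w2',z1),('w4',z2)):
        w,e,tip=O[n]
        E=np.array([proj(w,[X+23*np.cos(k),Y+23*np.sin(k),z]) for k in a])
        d=E-E.mean(0); ang=np.unwrap(np.arctan2(d[:,1],d[:,0]))
        L_=E[E[:,0]<E[:,0].mean()]; i=np.argsort(L_[:,1]); r+=list((np.interp(e[:,1],L_[i,1],L_[i,0])-e[:,0])/3)
        q=proj(w,[X+68*np.sin(th),Y-68*np.cos(th),zt]); r+=[q[0]-tip[0],q[1]-tip[1]]
    return np.array(r+[(X-676)/2])
s=ls(res,[676,-96,199,222,222],loss='soft_l1',f_scale=.5); print(s.x.round(2),s.fun.round(2).tolist())
E
python3 p5.py
```

```text
w2 [[563.7, 50.0], [558.2, 60.0], [554.6, 68.0], [553.5, 76.0], [552.1, 84.0], [553.6, 92.0], [555.7, 100.0]]
w4 [[557.8, 56.0], [551.5, 66.0], [549.4, 74.0], [547.4, 82.0], [547.5, 90.0], [548.3, 98.0], [550.9, 106.0]]
[675.63 -95.85 199.06 222.12 221.99] [-0.06, -0.26, -0.66, -0.09, -0.04, 0.03, 0.11, 0.18, 0.19, 0.09, 0.08, 0.04, -0.0, 0.06, 0.12, 0.14, 0.25, 0.2, 0.11, 0.01, -0.03, -0.09, -0.08, -0.04, 0.0, -0.02, -0.22, -0.31, 0.1, -0.29, -0.31, -0.03, 0.11, 0.16, 0.14, 0.11, 0.01, 0.0, -0.04, -0.02, 0.01, 0.08, 0.15, 0.18, 0.1, 0.04, -0.03, -0.05, -0.05, -0.08, -0.02, 0.05, 0.14, -0.03, -0.14, -0.22, -0.31, -0.07, 0.13, -0.19]
```

Collar and pointer agree within about 0.15 mm. Next I look at the knob and handle.

>>> {"api": "arm_command", "payload": {"targets": [[47,3,0,0,0.4],[94,6,0,0,0.4],[141,10,0,0,0.4],[188,13,0,0,0.4],[232,16,0,0,0.4]]}}

```text
t: 18.55
eef_pos: [554.8, 22.4, 225.1]
tcp_rot: [3.142, 0.0, 1.641]
ft_force: [0.5, -0.7, -1.1]
opening: 0.404
grip_force: 0.0
```

>>> {"api": "arm_command", "payload": {"targets": [[0,0,0,0,0.4],[0,0,0,0,0.4],[0,0,0,0,0.4]]}}

```text
t: 18.85
eef_pos: [555.0, 19.8, 225.1]
tcp_rot: [-3.141, 0.0, 1.64]
ft_force: [0.3, -0.4, 0.3]
opening: 0.402
grip_force: 0.0
```

```bash
python3 - <<'E'
from h import *
st(); c=snap('wrist','w5'); print(c['T'][:3,3])
for p in [663,68.4,195],[656.8,153.2,175],[675.6,-95.9,140]: print(proj(c,p))
E
```

```text
t 18.85 pos [555.   19.8 225.1] rot [-1.7999e+02  2.0000e-02  9.3970e+01] j6 [-0.08  0.38  1.72 -0.    1.04 -0.15] F [ 0.3 -0.4  0.3] M [-0.02 -0.1  -0.01] op 0.402 gf 0.0
[548.53476418 103.21457171 394.71373058]
(np.float64(508.77225586121074), np.float64(206.13409871156932))
(np.float64(513.8012491267916), np.float64(56.109183691120506))
(np.float64(448.5307405446148), np.float64(372.71306286357185))
```

View pics/w5.png

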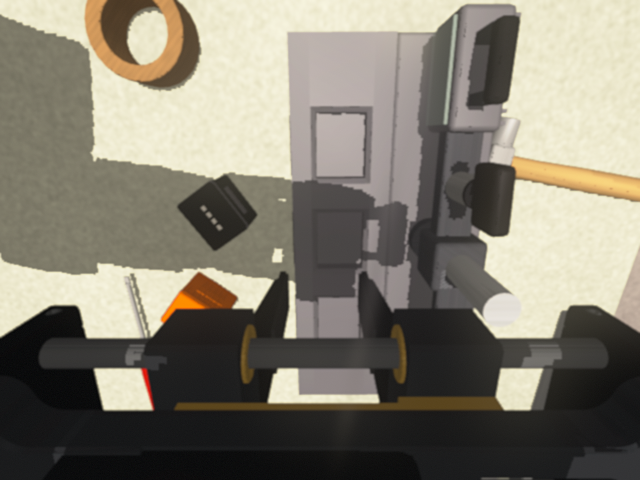

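The knob bar spans v 165–235 with its right edge at u≈514. The lamp handle spans v 13–107 with its right edge at u≈517. The mast tip is at (500,308).

```bash
python3 - <<'E'
from h import *
c=L('w5'); g=c['frame'].mean(2)
for v in(190,200,210,60,70,45): print(v,g[v,468:524].round().astype(int).tolist())
# z from right edge u, with known x edge
def zu(u,v,x,y):
    o,d=ray(c,u,v); k=(x-o[0])/d[0]; return (o+k*d).round(1)
print(zu(514.5,200,670,68.4),zu(517.5,60,663.8,153.2),'mast',zu(502,308,667.8,3.6))
E
```

```text
190 [52, 51, 47, 41, 38, 38, 39, 37, 39, 38, 38, 39, 39, 40, 39, 39, 41, 42, 41, 42, 43, 43, 42, 45, 45, 47, 49, 51, 53, 56, 60, 66, 70, 69, 69, 67, 65, 63, 63, 60, 60, 60, 58, 57, 74, 127, 193, 227, 232, 231, 231, 231, 230, 230, 229, 230]
200 [52, 51, 49, 45, 40, 37, 37, 37, 37, 39, 39, 39, 40, 41, 41, 40, 41, 41, 42, 43, 43, 43, 45, 46, 49, 49, 52, 53, 55, 57, 62, 67, 69, 66, 65, 62, 61, 60, 59, 60, 59, 58, 57, 81, 138, 198, 226, 231, 230, 230, 230, 230, 231, 232, 232, 232]
210 [92, 92, 89, 73, 51, 38, 37, 38, 38, 41, 40, 40, 41, 41, 42, 43, 43, 41, 44, 43, 44, 44, 46, 48, 50, 51, 53, 55, 58, 61, 64, 66, 65, 63, 62, 61, 61, 62, 60, 61, 58, 59, 86, 147, 205, 227, 230, 230, 231, 231, 230, 228, 225, 223, 221, 221]
60 [158, 154, 133, 99, 79, 78, 79, 79, 79, 79, 80, 78, 79, 79, 79, 79, 80, 80, 78, 68, 54, 46, 47, 47, 48, 50, 51, 53, 55, 56, 56, 56, 56, 58, 59, 59, 60, 61, 61, 61, 60, 60, 61, 59, 60, 96, 163, 215, 226, 226, 225, 224, 225, 226, 227, 227]
70 [140, 111, 85, 77, 78, 79, 79, 78, 79, 79, 79, 80, 78, 79, 79, 79, 78, 75, 64, 50, 45, 46, 46, 48, 49, 50, 52, 54, 55, 56, 56, 58, 59, 60, 60, 59, 59, 60, 60, 61, 60, 60, 58, 66, 114, 183, 224, 230, 228, 227, 227, 226, 224, 223, 223, 223]
45 [159, 158, 157, 157, 153, 132, 96, 75, 73, 73, 73, 73, 74, 74, 73, 74, 73, 74, 73, 74, 71, 63, 52, 48, 49, 50, 50, 51, 53, 55, 56, 57, 56, 58, 58, 59, 61, 61, 62, 62, 61, 61, 61, 61, 60, 59, 58, 86, 143, 199, 223, 227, 225, 225, 223, 221]
[670.   71.2 187.4] [663.8 153.2 166.4] mast [667.8   5.7 205.4]
```

>>> {"api": "arm_command", "payload": {"targets": [[15,40,0,0,0.4],[30,80,0,0,0.4],[42,111,0,0,0.4],[42,111,20,0,0.4],[42,111,40,0,0.4]]}}

```text
t: 19.4
eef_pos: [663.4, 69.1, 184.3]
tcp_rot: [3.141, 0.0, 1.639]
ft_force: [-0.1, -0.3, -0.5]
opening: 0.405
grip_force: 0.0
```

>>> {"api": "arm_command", "payload": {"targets": [[0,0,10,0,0.4],[0,0,20,0,0.4],[0,0,28,0,0.4],[0,0,28,0,0.4]]}}

```text
t: 19.8
eef_pos: [662.3, 69.8, 156.6]
tcp_rot: [-3.141, 0.0, 1.64]
ft_force: [0.3, 0.2, 0.5]
opening: 0.398
grip_force: 0.0
```

```bash
python3 - <<'E'
from h import *
st()
E
```

```text
t 19.8 pos [662.3  69.8 156.6] rot [-179.94    0.     93.97] j6 [ 0.01  0.61  1.51 -0.    1.03 -0.06] F [0.3 0.2 0.5] M [-0.01 -0.15 -0.02] op 0.398 gf 0.0
```

Grip, then turn 80° anticlockwise.

>>> {"api": "arm_command", "payload": {"targets": [[0,0,0,0,0.05],[0,0,0,0,0.05],[0,0,0,0,0.05],[0,0,0,0,0.05],[0,0,0,0,0.05]]}}

```text
t: 20.3
eef_pos: [664.1, 70.2, 158.0]
tcp_rot: [3.137, 0.0, 1.641]
ft_force: [7.7, 0.8, -1.0]
opening: 0.146
grip_force: 29.8
```

>>> {"api": "arm_command", "payload": {"targets": [[0,0,0,-8,0.05],[0,0,0,-16,0.05],[0,0,0,-24,0.05],[0,0,0,-32,0.05],[0,0,0,-40,0.05]]}}

```text
t: 20.8
eef_pos: [663.5, 69.9, 157.9]
tcp_rot: [3.14, 0.002, 2.344]
ft_force: [3.5, -2.0, 0.4]
opening: 0.146
grip_force: 30.0
```

>>> {"api": "arm_command", "payload": {"targets": [[0,0,0,-8,0.05],[0,0,0,-16,0.05],[0,0,0,-24,0.05],[0,0,0,-32,0.05],[0,0,0,-40,0.05]]}}

```text
t: 21.3
eef_pos: [663.2, 69.2, 157.9]
tcp_rot: [-3.14, 0.002, 3.042]
ft_force: [1.7, -4.8, 1.0]
opening: 0.146
grip_force: 30.0
```

>>> {"api": "arm_command", "payload": {"targets": [[0,0,0,0,0.05],[0,0,0,0,0.05]]}}

```text
t: 21.5
eef_pos: [663.2, 69.3, 158.0]
tcp_rot: [-3.14, 0.002, 3.037]
ft_force: [2.6, -5.2, 1.2]
opening: 0.143
grip_force: 29.9
```

```bash
python3 - <<'E'
from h import *
st()
E
```

```text
t 21.5 pos [663.2  69.3 158. ] rot [-1.7992e+02  1.3000e-01  1.7403e+02] j6 [ 0.01  0.6   1.51 -0.    1.02 -1.46] F [ 2.6 -5.2  1.2] M [-0.91 -0.51  0.12] op 0.143 gf 29.9
```

>>> {"api": "arm_command", "payload": {"targets": [[0,0,0,0,0.4],[0,0,0,0,0.4],[0,0,0,0,0.4],[0,0,-40,0,0.4],[0,0,-80,0,0.4]]}}

```text
t: 22.0
eef_pos: [662.0, 70.4, 237.3]
tcp_rot: [-3.141, -0.003, 3.037]
ft_force: [1.0, -0.4, 0.9]
opening: 0.395
grip_force: 0.0
```

>>> {"api": "arm_command", "payload": {"targets": [[0,0,0,8,0.4],[0,0,0,16,0.4],[0,0,0,24,0.4],[0,0,0,32,0.4],[0,0,0,40,0.4]]}}

```text
t: 22.5
eef_pos: [662.4, 70.4, 237.3]
tcp_rot: [-3.141, -0.0, 2.333]
ft_force: [0.0, 0.5, -0.6]
opening: 0.398
grip_force: 0.0
```

>>> {"api": "arm_command", "payload": {"targets": [[0,0,0,8,0.4],[0,0,0,16,0.4],[0,0,0,24,0.4],[0,0,0,32,0.4],[0,0,0,40,0.4]]}}

```text
t: 23.0
eef_pos: [662.4, 70.4, 237.2]
tcp_rot: [-3.141, -0.0, 1.635]
ft_force: [1.0, -0.1, -0.9]
opening: 0.403
grip_force: 0.0
```

>>> {"api": "arm_command", "payload": {"targets": [[43,1,0,0,0.4],[85,1,0,0,0.4],[85,1,30,0,0.4],[85,1,60,0,0.4],[85,1,80,0,0.4]]}}

```text
t: 23.5
eef_pos: [656.7, 155.7, 155.3]
tcp_rot: [-3.14, 0.0, 1.642]
ft_force: [-0.4, 0.0, 1.6]
opening: 0.399
grip_force: 0.0
```

```bash
python3 - <<'E'
from h import *
st()
E
```

```text
t 23.5 pos [656.7 155.7 155.3] rot [-1.7989e+02  1.0000e-02  9.4060e+01] j6 [0.14 0.62 1.49 0.   1.04 0.06] F [-0.4  0.   1.6] M [-0.06 -0.14 -0.04] op 0.399 gf 0.0
```

>>> {"api": "arm_command", "payload": {"targets": [[0,0,10,0,0.4],[0,0,18,0,0.4],[0,0,18,0,0.4]]}}

```text
t: 23.8
eef_pos: [657.5, 155.0, 138.9]
tcp_rot: [-3.141, 0.0, 1.641]
ft_force: [-0.1, -0.7, 0.3]
opening: 0.402
grip_force: 0.0
```

>>> {"api": "arm_command", "payload": {"targets": [[0,0,0,0,0.05],[0,0,0,0,0.05],[0,0,0,0,0.05],[0,0,0,0,0.05],[0,0,0,0,0.05]]}}

```text
t: 24.3
eef_pos: [658.0, 155.1, 139.9]
tcp_rot: [3.14, 0.0, 1.641]
ft_force: [1.8, 1.0, 3.1]
opening: 0.146
grip_force: 30.0
```

>>> {"api": "arm_command", "payload": {"targets": [[0,0,-5,0,0.05],[0,0,-10,0,0.05],[0,0,-15,0,0.05],[0,0,-20,0,0.05],[0,0,-25,0,0.05]]}}

```text
t: 24.8
eef_pos: [657.9, 155.1, 163.5]
tcp_rot: [3.142, 0.0, 1.641]
ft_force: [5.3, -0.0, -10.1]
opening: 0.151
grip_force: 30.0
```

```bash
python3 - <<'E'
from h import *
st(); c=snap('side','s2'); c2=snap('top','t2')
cv2.imwrite('pics/s2c.png',cv2.cvtColor(cv2.resize(c['frame'][150:320,180:330],None,fx=3.5,fy=3.5,interpolation=2),cv2.COLOR_RGB2BGR))
E
```

```text
t 24.8 pos [657.9 155.1 163.5] rot [1.800e+02 1.000e-02 9.401e+01] j6 [ 0.13  0.61  1.48 -0.    1.05  0.06] F [  5.3  -0.  -10.1] M [ 0.13 -1.26  0.2 ] op 0.151 gf 30.0
```

View pics/s2c.png

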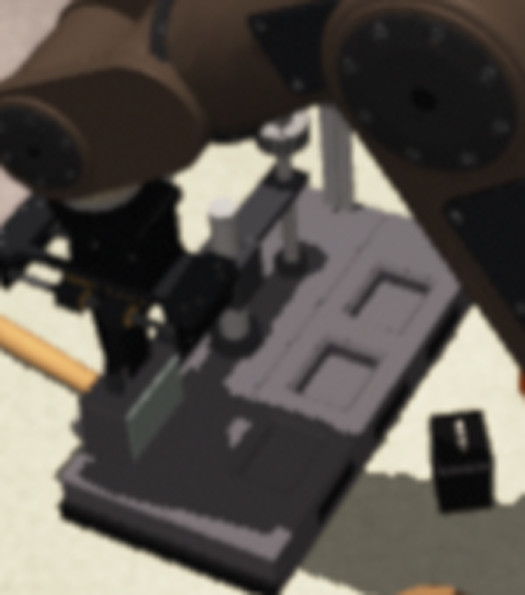

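The side crop shows the carriage riding up with the gripper; the lug at crop (285,180) is below the collar at (285,130).

>>> {"api": "arm_command", "payload": {"targets": [[0,0,-4,0,0.05],[0,0,-8,0,0.05],[0,0,-12,0,0.05],[0,0,-16,0,0.05],[0,0,-20,0,0.05]]}}

```text
t: 25.4
eef_pos: [657.9, 155.1, 183.4]
tcp_rot: [3.142, 0.0, 1.641]
ft_force: [7.2, 0.9, -10.0]
opening: 0.143
grip_force: 30.0
```

>>> {"api": "arm_command", "payload": {"targets": [[0,0,-1.5,0,0.05],[0,0,-3,0,0.05],[0,0,-4.5,0,0.05],[0,0,-6,0,0.05]]}}

```text
t: 25.8
eef_pos: [657.9, 155.1, 189.3]
tcp_rot: [3.142, 0.0, 1.641]
ft_force: [5.4, 1.7, -9.4]
opening: 0.148
grip_force: 30.0
```

>>> {"api": "arm_command", "payload": {"targets": [[0,0,-1,0,0.05],[0,0,-2,0,0.05],[0,0,-3,0,0.05]]}}

```text
t: 26.1
eef_pos: [657.9, 155.1, 192.3]
tcp_rot: [3.142, 0.0, 1.641]
ft_force: [6.4, 0.8, -9.3]
opening: 0.149
grip_force: 30.0
```

```bash
python3 - <<'E'
from h import *
st(); c=snap('side','s3')
cv2.imwrite('pics/s3c.png',cv2.cvtColor(cv2.resize(c['frame'][170:235,220:310],None,fx=6,fy=6,interpolation=2),cv2.COLOR_RGB2BGR))
E
```

```text
t 26.1 pos [657.9 155.1 192.3] rot [1.7999e+02 1.0000e-02 9.4010e+01] j6 [ 0.13  0.58  1.45 -0.    1.11  0.06] F [ 6.4  0.8 -9.3] M [ 0.1  -1.35  0.21] op 0.149 gf 30.0
```

View pics/s3c.png

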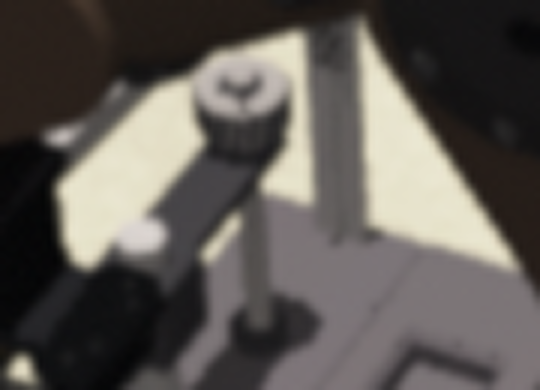

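The lug is now just under the collar, at about crop (235,165), and still short of contact. I continue in small steps.

>>> {"api": "arm_command", "payload": {"targets": [[0,0,-1,0,0.05],[0,0,-2,0,0.05]]}}

```text
t: 26.35
eef_pos: [657.9, 155.0, 194.3]
tcp_rot: [3.142, 0.0, 1.641]
ft_force: [7.1, 0.6, -9.7]
opening: 0.144
grip_force: 30.0
```

>>> {"api": "arm_command", "payload": {"targets": [[0,0,-1,0,0.05],[0,0,-2,0,0.05]]}}

```text
t: 26.55
eef_pos: [657.9, 155.1, 196.3]
tcp_rot: [3.142, 0.0, 1.641]
ft_force: [7.1, 1.2, -9.5]
opening: 0.146
grip_force: 30.0
```

>>> {"api": "arm_command", "payload": {"targets": [[0,0,-1,0,0.05],[0,0,-2,0,0.05]]}}

```text
t: 26.75
eef_pos: [657.9, 155.1, 198.2]
tcp_rot: [-3.142, 0.0, 1.641]
ft_force: [6.9, 0.4, -9.4]
opening: 0.143
grip_force: 30.0
```

>>> {"api": "arm_command", "payload": {"targets": [[0,0,-1,0,0.05],[0,0,-1.5,0,0.05]]}}

```text
t: 26.95
eef_pos: [657.9, 155.1, 199.8]
tcp_rot: [3.142, 0.0, 1.641]
ft_force: [6.7, 0.6, -9.7]
opening: 0.147
grip_force: 30.0
```

>>> {"api": "arm_command", "payload": {"targets": [[0,0,-1,0,0.05],[0,0,-1.5,0,0.05]]}}

```text
t: 27.15
eef_pos: [657.9, 155.1, 201.3]
tcp_rot: [-3.142, 0.0, 1.641]
ft_force: [6.9, 0.6, -10.2]
opening: 0.148
grip_force: 30.0
```

>>> {"api": "arm_command", "payload": {"targets": [[0,0,-1,0,0.05],[0,0,-1.5,0,0.05]]}}

```text
t: 27.35
eef_pos: [657.8, 155.0, 201.7]
tcp_rot: [-3.141, 0.0, 1.641]
ft_force: [10.7, 0.8, -20.3]
opening: 0.148
grip_force: 30.0
```

>>> {"api": "arm_command", "payload": {"targets": [[0,0,0,0,0.4],[0,0,0,0,0.4],[0,0,0,0,0.4],[0,0,-40,0,0.4],[0,0,-80,0,0.4]]}}

```text
t: 27.85
eef_pos: [657.0, 155.0, 284.4]
tcp_rot: [-3.139, 0.0, 1.64]
ft_force: [0.6, 0.5, 0.5]
opening: 0.395
grip_force: 0.0
```

>>> {"api": "arm_command", "payload": {"targets": [[-43,0,0,-8,0.4],[-86,0,0,-16,0.4],[-86,0,0,-24,0.4],[-86,0,0,-32,0.4],[-86,0,0,-40,0.4]]}}

```text
t: 28.35
eef_pos: [663.4, 68.8, 284.2]
tcp_rot: [3.141, 0.0, 2.344]
ft_force: [-0.2, 0.3, 0.4]
opening: 0.401
grip_force: 0.0
```

>>> {"api": "arm_command", "payload": {"targets": [[0,0,0,-8,0.4],[0,0,0,-16,0.4],[0,0,0,-24,0.4],[0,0,0,-32,0.4],[0,0,0,-40,0.4]]}}

```text
t: 28.85
eef_pos: [663.4, 69.4, 284.2]
tcp_rot: [-3.142, 0.0, 3.043]
ft_force: [0.2, -0.2, -0.5]
opening: 0.399
grip_force: 0.0
```

```bash
python3 - <<'E'
from h import *
st()
E
```

```text
t 28.85 pos [663.4  69.4 284.2] rot [-1.8000e+02  1.0000e-02  1.7433e+02] j6 [ 0.01  0.5   1.35 -0.    1.29 -1.47] F [ 0.2 -0.2 -0.5] M [ 0.13 -0.14  0.05] op 0.399 gf 0.0
```

>>> {"api": "arm_command", "payload": {"targets": [[0,0,20,0,0.4],[0,0,40,0,0.4],[0,0,55,0,0.4],[0,0,64,0,0.4],[0,0,64,0,0.4]]}}

```text
t: 29.35
eef_pos: [663.2, 69.3, 219.0]
tcp_rot: [-3.141, -0.002, 3.037]
ft_force: [0.1, 0.8, 0.8]
opening: 0.398
grip_force: 0.0
```

>>> {"api": "arm_command", "payload": {"targets": [[0,0,0,0,0.05],[0,0,0,0,0.05],[0,0,0,0,0.05],[0,0,0,0,0.05],[0,0,0,0,0.05]]}}

```text
t: 29.85
eef_pos: [663.7, 69.1, 220.3]
tcp_rot: [-3.141, 0.001, 3.037]
ft_force: [-1.3, -1.8, 3.1]
opening: 0.142
grip_force: 30.0
```

>>> {"api": "arm_command", "payload": {"targets": [[0,0,0,8,0.05],[0,0,0,16,0.05],[0,0,0,24,0.05],[0,0,0,32,0.05],[0,0,0,40,0.05]]}}

```text
t: 30.35
eef_pos: [663.9, 69.5, 220.4]
tcp_rot: [3.141, 0.001, 2.333]
ft_force: [1.2, 0.6, 2.0]
opening: 0.147
grip_force: 30.0
```

>>> {"api": "arm_command", "payload": {"targets": [[0,0,0,8,0.05],[0,0,0,16,0.05],[0,0,0,24,0.05],[0,0,0,32,0.05],[0,0,0,40,0.05]]}}

```text
t: 30.85
eef_pos: [664.3, 69.6, 220.4]
tcp_rot: [3.139, -0.0, 1.635]
ft_force: [3.0, 1.3, 2.8]
opening: 0.148
grip_force: 30.0
```

>>> {"api": "arm_command", "payload": {"targets": [[0,0,0,2,0.05],[0,0,0,2,0.05],[0,0,0,2,0.05]]}}

```text
t: 31.15
eef_pos: [664.2, 69.6, 220.3]
tcp_rot: [3.139, -0.0, 1.608]
ft_force: [4.3, 3.0, 3.5]
opening: 0.143
grip_force: 30.3
```

```bash
python3 - <<'E'
from h import *
st()
E
```

```text
t 31.15 pos [664.2  69.6 220.3] rot [ 1.7988e+02 -1.0000e-02  9.2120e+01] j6 [ 0.01  0.55  1.44  0.    1.15 -0.03] F [4.3 3.  3.5] M [ 0.4  -0.84  0.64] op 0.143 gf 30.3
```

Knob is tight against its stop (0.64 N m). Now the packs.

>>> {"api": "arm_command", "payload": {"targets": [[0,0,0,0,0.4],[0,0,0,0,0.4],[0,0,0,0,0.4],[0,0,-40,0,0.75],[0,0,-80,0,0.75]]}}

```text
t: 31.65
eef_pos: [662.9, 69.1, 299.6]
tcp_rot: [-3.138, 0.0, 1.605]
ft_force: [0.4, 0.6, -0.1]
opening: 0.511
grip_force: 0.0
```

>>> {"api": "arm_command", "payload": {"targets": [[35,-28,0,0,0.75],[70,-56,0,0,0.75],[105,-84,0,0,0.75],[140,-112,10,0,0.75],[168,-134,50,0,0.75]]}}

```text
t: 32.15
eef_pos: [524.6, 232.5, 254.9]
tcp_rot: [3.136, -0.002, 1.606]
ft_force: [1.1, -0.2, -0.1]
opening: 0.749
grip_force: 0.0
```

>>> {"api": "arm_command", "payload": {"targets": [[0,0,0,0,0.75],[0,0,0,0,0.75],[0,0,0,0,0.75]]}}

```text
t: 32.45
eef_pos: [526.3, 230.2, 253.2]
tcp_rot: [3.14, 0.0, 1.605]
ft_force: [-0.7, 0.4, 0.7]
opening: 0.749
grip_force: 0.0
```

```bash
cat > pk.py <<'E'
from h import *
import sys
gx,gy,n=float(sys.argv[1]),float(sys.argv[2]),sys.argv[3]
s=st(); c=snap('wrist',n); u,v=proj(c,[gx,gy,62]); print('guess px',u,v)
g=cv2.GaussianBlur(c['frame'],(3,3),0).max(2); m=((g<75)*255).astype(np.uint8); m[285:]=0
m=cv2.morphologyEx(m,cv2.MORPH_CLOSE,np.ones((7,7)))
cs,_=cv2.findContours(m,0,1); cs=[k for k in cs if cv2.contourArea(k)>600]
for k in cs:
    W=np.array([onz(c,*q,62)[:2] for q in k.reshape(-1,2).astype(float)],np.float32)
    (cx,cy),(w,h),_=r=cv2.minAreaRect(W); P=cv2.boxPoints(r); e=[P[1]-P[0],P[2]-P[1]]; l=max(e,key=np.linalg.norm)
    la=np.degrees(np.arctan2(l[1],l[0]))%180
    print('blob',np.array([cx,cy]).round(1),np.round([w,h],1),'long',la.round(1),'area px',cv2.contourArea(k),'uv',k.reshape(-1,2).mean(0).round())
print('cam',c['T'][:3,3].round(1))
E
python3 pk.py 518 316 b1; python3 - <<'E'
import sys; sys.path.insert(0,'.')
from h import *
c=snap('side','s4'); t=snap('top','t4'); t0=L('top0')
g=lambda f:cv2.cvtColor(f,cv2.COLOR_RGB2GRAY)
for (u,v) in((176,231),(274,270),(414,236)):
    m=g(t['frame'])[v-25:v+25,u-25:u+25]<85; m0=g(t0['frame'])[v-25:v+25,u-25:u+25]<85
    print((u,v),m.sum(),m0.sum())
E
```

```text
t 32.45 pos [526.3 230.2 253.2] rot [179.94   0.    91.96] j6 [ 0.3   0.38  1.64 -0.    1.12  0.26] F [-0.7  0.4  0.7] M [ 0.   -0.05 -0.05] op 0.749 gf 0.0
guess px 318.26555939939095 129.70396244550352
blob [667.2 170.5] [125.9  43.3] long 1.9 area px 1784.0 uv [438. 274.]
blob [550.1 179.6] [77.3 69.2] long 1.9 area px 3354.0 uv [342. 254.]
blob [639.9 208.7] [96.6 34.2] long 17.8 area px 1108.5 uv [423. 236.]
blob [370.  180.9] [36.6 54.1] long 133.9 area px 758.5 uv [184. 250.]
blob [646.  400.4] [32.3 68.1] long 137.2 area px 1414.5 uv [457.  36.]
cam [522.6 313.7 422.8]
(176, 231) 2367 428
(274, 270) 354 389
(414, 236) 389 402
```

View pics/b1.png

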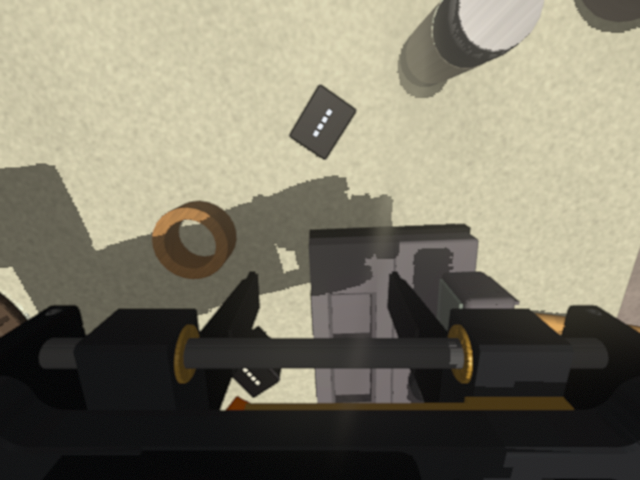

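The pack lies at (323,122), grey-topped at this angle, with the dots at its centre. I'm raising the threshold and picking the blob nearest the guess.

```bash
sed -i 's/g<75/g<TH/; s/^gx,gy/TH=int(sys.argv[4]) if len(sys.argv)>4 else 95\ngx,gy/' pk.py
sed -i "s/c=snap('wrist',n)/c=L(n) if len(sys.argv)>5 else snap('wrist',n)/; s/^for k in cs:/for k in sorted(cs,key=lambda k:np.hypot(*(k.reshape(-1,2).mean(0)-(u,v))))[:2]:/" pk.py
python3 pk.py 518 316 b1 100 L; python3 -c "
from h import *
g=L('b1')['frame'].max(2); print(g[122,280:370:3].tolist(), g[260,330:380:10])"
```

```text
t 32.6 pos [526.2 230.  253. ] rot [ 1.7994e+02 -1.0000e-02  9.1920e+01] j6 [ 0.3   0.38  1.64 -0.    1.12  0.26] F [ 0.3 -0.6  0.5] M [-0.05 -0.09 -0.02] op 0.748 gf 0.0
guess px 318.26555939939095 129.70396244550352
blob [521.4 322.5] [58.4 44. ] long 58.9 area px 2536.5 uv [322. 122.]
blob [620.  183.6] [221.7  72.6] long 1.9 area px 7538.5 uv [404. 257.]
cam [522.6 313.7 422.8]
[206, 211, 212, 214, 204, 166, 72, 85, 84, 84, 86, 85, 83, 93, 103, 154, 82, 83, 83, 82, 82, 81, 77, 119, 208, 204, 214, 215, 212, 213] [ 62  62  61  61 121]
```

>>> {"api": "arm_command", "payload": {"targets": [[30,0,0,-8,0.85],[60,-1,0,-16,0.85],[93,-2,0,-24,0.85],[93,-2,30,-32,0.85],[93,-2,60,-40,0.85]]}}

```text
t: 33.1
eef_pos: [520.7, 324.2, 192.5]
tcp_rot: [3.139, 0.001, 2.31]
ft_force: [0.3, -0.1, -0.3]
opening: 0.85
grip_force: 0.0
```

>>> {"api": "arm_command", "payload": {"targets": [[0,0,20,-8,0.85],[0,0,40,-16,0.85],[0,0,60,-17,0.85],[0,0,80,-17,0.85],[0,0,100,-17,0.85]]}}

```text
t: 33.6
eef_pos: [520.9, 323.1, 91.9]
tcp_rot: [3.141, 0.0, 2.6]
ft_force: [0.4, 0.1, 0.2]
opening: 0.851
grip_force: 0.0
```

```bash
python3 - <<'E'
from h import *
st()
E
```

```text
t 33.6 pos [520.9 323.1  91.9] rot [1.7997e+02 3.0000e-02 1.4894e+02] j6 [ 0.45  0.61  1.71 -0.    0.82 -0.58] F [0.4 0.1 0.2] M [ 0.02 -0.18 -0.01] op 0.851 gf 0.0
```

>>> {"api": "arm_command", "payload": {"targets": [[0,0,25,0,0.85],[0,0,45,0,0.85],[0,0,58,0,0.85],[0,0,63,0,0.85],[0,0,63,0,0.85]]}}

```text
t: 34.1
eef_pos: [520.3, 323.4, 29.3]
tcp_rot: [-3.141, -0.0, 2.6]
ft_force: [0.4, 0.6, 0.0]
opening: 0.851
grip_force: 0.0
```

>>> {"api": "arm_command", "payload": {"targets": [[0,0,0,0,0.5],[0,0,0,0,0.5],[0,0,0,0,0.5],[0,0,0,0,0.5],[0,0,0,0,0.5]]}}

```text
t: 34.6
eef_pos: [520.4, 323.9, 30.1]
tcp_rot: [3.14, 0.001, 2.601]
ft_force: [-0.2, 0.8, 7.5]
opening: 0.63
grip_force: 30.0
```

>>> {"api": "arm_command", "payload": {"targets": [[0,0,-20,0,0.5],[0,0,-50,0,0.5],[0,0,-80,0,0.5],[0,0,-100,0,0.5],[0,0,-100,0,0.5]]}}

```text
t: 35.1
eef_pos: [520.8, 324.0, 131.7]
tcp_rot: [3.139, 0.002, 2.601]
ft_force: [-0.3, 0.8, -3.6]
opening: 0.629
grip_force: 30.0
```

```bash
python3 - <<'E'
from h import *
st()
E
```

```text
t 35.1 pos [520.8 324.  131.7] rot [1.7982e+02 1.2000e-01 1.4900e+02] j6 [ 0.45  0.56  1.68 -0.    0.9  -0.58] F [-0.3  0.8 -3.6] M [ 0.1  -0.19 -0.01] op 0.629 gf 30.0
```

>>> {"api": "arm_command", "payload": {"targets": [[-30,-35,0,-8,0.5],[-60,-70,0,-16,0.5],[-90,-105,0,-24,0.5],[-120,-140,0,-32,0.5],[-150,-167,0,-35.2,0.5]]}}

```text
t: 35.6
eef_pos: [561.6, 101.0, 127.8]
tcp_rot: [-3.141, -0.003, -3.063]
ft_force: [0.9, 1.0, -3.4]
opening: 0.626
grip_force: 30.0
```

>>> {"api": "arm_command", "payload": {"targets": [[0,0,0,0,0.5],[0,0,0,0,0.5]]}}

```text
t: 35.8
eef_pos: [562.1, 102.4, 128.0]
tcp_rot: [3.142, -0.002, -3.071]
ft_force: [0.0, 0.9, -2.9]
opening: 0.629
grip_force: 30.0
```

```bash
cat > go.py <<'E'
from h import *
import sys
s=st(); x,y,yaw=map(float,sys.argv[1:4]); a=s['tcp_rot'][2]; d=np.array([x,y])-s['eef_pos'][:2]
print('tx %.1f ty %.1f roll %.1f'%(d@[np.cos(a),np.sin(a)],d@[np.sin(a),-np.cos(a)],-((yaw-np.degrees(a)+180)%360-180)))
E
python3 go.py 565.6 91.8 184.2
```

```text
t 35.8 pos [562.1 102.4 128. ] rot [ 1.8000e+02 -1.3000e-01 -1.7595e+02] j6 [ 0.06  0.52  1.78  0.    0.84 -1.58] F [ 0.   0.9 -2.9] M [ 0.07 -0.12 -0.02] op 0.629 gf 30.0
tx -2.7 ty -10.8 roll -0.2
```

>>> {"api": "arm_command", "payload": {"targets": [[-2.7,-10.8,0,-0.2,0.5],[-2.7,-10.8,20,-0.2,0.5],[-2.7,-10.8,35,-0.2,0.5],[-2.7,-10.8,43,-0.2,0.5],[-2.7,-10.8,48,-0.2,0.5]]}}

```text
t: 36.3
eef_pos: [565.8, 93.1, 80.6]
tcp_rot: [-3.142, -0.001, -3.064]
ft_force: [-0.7, 0.3, -2.6]
opening: 0.627
grip_force: 30.0
```

>>> {"api": "arm_command", "payload": {"targets": [[0,0,4,0,0.5],[0,0,8,0,0.5],[0,0,12,0,0.5]]}}

```text
t: 36.6
eef_pos: [566.3, 92.7, 69.5]
tcp_rot: [-3.141, 0.001, -3.065]
ft_force: [0.3, 0.3, -3.5]
opening: 0.629
grip_force: 30.0
```

>>> {"api": "arm_command", "payload": {"targets": [[0,0,4,0,0.5],[0,0,8,0,0.5],[0,0,8,0,0.5]]}}

```text
t: 36.9
eef_pos: [565.9, 92.6, 60.9]
tcp_rot: [-3.142, -0.001, -3.065]
ft_force: [-0.4, 0.2, -3.1]
opening: 0.632
grip_force: 30.0
```

```bash
python3 go.py 565.6 91.8 184.2
```

```text
t 36.9 pos [565.9  92.6  60.9] rot [-1.800e+02 -4.000e-02 -1.756e+02] j6 [ 0.05  0.62  1.83 -0.    0.7  -1.6 ] F [-0.4  0.2 -3.1] M [ 0.08 -0.12  0.03] op 0.632 gf 30.0
tx 0.3 ty -0.8 roll 0.2
```

>>> {"api": "arm_command", "payload": {"targets": [[0,0,1,0,0.5],[0,0,2,0,0.5],[0,0,2,0,0.5]]}}

```text
t: 37.2
eef_pos: [566.2, 92.6, 60.1]
tcp_rot: [-3.141, 0.001, -3.065]
ft_force: [-3.6, -0.5, 4.3]
opening: 0.629
grip_force: 30.0
```

>>> {"api": "arm_command", "payload": {"targets": [[0,0,0,0,0.8],[0,0,0,0,0.8],[0,0,0,0,0.8],[0,0,-40,0,0.85],[0,0,-80,0,0.85]]}}

```text
t: 37.7
eef_pos: [565.6, 92.6, 139.6]
tcp_rot: [-3.142, -0.003, -3.065]
ft_force: [-0.7, 0.6, 0.2]
opening: 0.845
grip_force: 0.0
```

```bash
python3 go.py 501 56 184; python3 - <<'E'
import sys; sys.path.insert(0,'.')
from h import *
t=snap('top','t5'); g=cv2.cvtColor(t['frame'],cv2.COLOR_RGB2GRAY)
for (u,v) in((274,270),(414,236)): 
    m=(g[v-25:v+25,u-25:u+25]<85); y,x=np.nonzero(m); print(m.sum(),x.mean()+u-25,y.mean()+v-25)
E
```

```text
t 37.7 pos [565.6  92.6 139.6] rot [-1.800e+02 -1.500e-01 -1.756e+02] j6 [ 0.05  0.51  1.77 -0.    0.87 -1.6 ] F [-0.7  0.6  0.2] M [ 0.11 -0.15 -0.02] op 0.845 gf 0.0
tx 67.2 ty -31.5 roll 0.4
1390 267.0841726618705 267.7345323741007
388 414.090206185567 236.52319587628864
```

>>> {"api": "arm_command", "payload": {"targets": [[0,0,-45,0,0.85],[20,-10,-80,0,0.85],[50,-25,-105,0,0.85],[67,-31,-110,0,0.85],[67,-31,-110,0,0.85]]}}

```text
t: 38.25
eef_pos: [500.6, 56.0, 250.8]
tcp_rot: [-3.141, 0.002, -3.066]
ft_force: [0.6, -0.5, -0.8]
opening: 0.854
grip_force: 0.0
```

>>> {"api": "arm_command", "payload": {"targets": [[0,0,0,0,0.85],[0,0,0,0,0.85]]}}

```text
t: 38.45
eef_pos: [502.3, 56.8, 248.8]
tcp_rot: [3.142, -0.001, -3.065]
ft_force: [0.3, 0.8, 0.3]
opening: 0.85
grip_force: 0.0
```

```bash
python3 pk.py 419.5 49.6 a1 100;python3 pk.py 419.5 49.6 a1 85 L; python3 -c "
from h import *
c=L('a1'); u,v=map(int,proj(c,[419,50,62])); g=c['frame'].max(2); print(g[v,u-50:u+50:4].tolist(),g[v-50:min(v+50,285):4,u].tolist())"
```

```text
t 38.45 pos [502.3  56.8 248.8] rot [ 1.8000e+02 -4.0000e-02 -1.7559e+02] j6 [-0.02  0.28  1.8  -0.    1.06 -1.67] F [0.3 0.8 0.3] M [ 0.11 -0.15 -0.01] op 0.85 gf 0.0
guess px 322.6716378671494 133.99396902737595
blob [440.2  13.8] [47.7 62.8] long 128.8 area px 2767.5 uv [286. 152.]
blob [551.1 -34.4] [ 81.7 319.4] long 94.4 area px 8015.0 uv [255. 243.]
cam [418.5  50.6 418.4]
t 38.5 pos [502.2  56.9 248.7] rot [ 1.8000e+02 -6.0000e-02 -1.7558e+02] j6 [-0.02  0.28  1.8  -0.    1.06 -1.67] F [ 0.  -0.  -0.1] M [ 0.07 -0.13 -0.02] op 0.849 gf 0.0
guess px 322.6716378671494 133.99396902737595
blob [440.2  13.7] [46.  61.5] long 129.2 area px 2637.0 uv [286. 152.]
blob [551.6 -33.1] [ 80.6 314.9] long 94.4 area px 7193.5 uv [259. 243.]
cam [418.5  50.6 418.4]
[83, 41, 43, 42, 41, 40, 42, 41, 39, 69, 113, 111, 114, 113, 116, 117, 115, 116, 115, 206, 220, 221, 221, 224, 218] [116, 114, 111, 112, 116, 115, 113, 115, 114, 114, 111, 114, 113, 111, 112, 115, 117, 115, 145, 227, 225, 165, 111, 116, 118]
```

```bash
python3 go.py 441 12.5 219.1
```

```text
t 38.5 pos [502.2  56.9 248.7] rot [ 1.8000e+02 -6.0000e-02 -1.7558e+02] j6 [-0.02  0.28  1.8  -0.    1.06 -1.67] F [ 0.  -0.  -0.1] M [ 0.07 -0.13 -0.02] op 0.849 gf 0.0
tx 64.5 ty -39.5 roll -34.7
```

>>> {"api": "arm_command", "payload": {"targets": [[25,-15,20,-8,0.85],[50,-30,50,-16,0.85],[64.5,-39.5,80,-24,0.85],[64.5,-39.5,110,-32,0.85],[64.5,-39.5,140,-34.7,0.85]]}}

```text
t: 39.0
eef_pos: [440.5, 12.1, 108.0]
tcp_rot: [3.142, -0.0, -2.454]
ft_force: [-0.3, 0.1, -0.9]
opening: 0.846
grip_force: 0.0
```

>>> {"api": "arm_command", "payload": {"targets": [[0,0,10,0,0.85],[0,0,20,0,0.85]]}}

```text
t: 39.2
eef_pos: [440.7, 12.4, 88.6]
tcp_rot: [3.141, -0.001, -2.461]
ft_force: [0.1, -0.6, 0.5]
opening: 0.853
grip_force: 0.0
```

```bash
python3 go.py 441 12.5 219.1
```

```text
t 39.2 pos [440.7  12.4  88.6] rot [ 1.7995e+02 -5.0000e-02 -1.4098e+02] j6 [-0.12  0.44  2.13 -0.    0.58 -2.37] F [ 0.1 -0.6  0.5] M [ 0.12 -0.15  0.01] op 0.853 gf 0.0
tx -0.3 ty -0.1 roll -0.1
```

>>> {"api": "arm_command", "payload": {"targets": [[0,0,20,0,0.85],[0,0,40,0,0.85],[0,0,54,0,0.85],[0,0,59,0,0.85],[0,0,59,0,0.85]]}}

```text
t: 39.7
eef_pos: [440.7, 12.3, 30.4]
tcp_rot: [3.142, -0.0, -2.46]
ft_force: [-0.0, 0.0, -0.0]
opening: 0.851
grip_force: 0.0
```

>>> {"api": "arm_command", "payload": {"targets": [[0,0,0,0,0.5],[0,0,0,0,0.5],[0,0,0,0,0.5],[0,0,0,0,0.5],[0,0,0,0,0.5]]}}

```text
t: 40.2
eef_pos: [440.6, 12.2, 31.0]
tcp_rot: [-3.141, 0.001, -2.459]
ft_force: [-0.5, 0.6, 6.8]
opening: 0.628
grip_force: 30.0
```

>>> {"api": "arm_command", "payload": {"targets": [[0,0,-20,0,0.5],[0,0,-50,0,0.5],[0,0,-80,0,0.5],[0,0,-100,0,0.5],[0,0,-100,0,0.5]]}}

```text
t: 40.7
eef_pos: [441.2, 12.2, 132.4]
tcp_rot: [-3.138, 0.003, -2.459]
ft_force: [-0.1, 0.2, -4.0]
opening: 0.625
grip_force: 30.0
```

```bash
python3 go.py 574.1 -7.6 184.2
```

```text
t 40.7 pos [441.2  12.2 132.4] rot [-1.7982e+02  1.6000e-01 -1.4090e+02] j6 [-0.12  0.36  2.09 -0.    0.69 -2.38] F [-0.1  0.2 -4. ] M [ 0.14 -0.12 -0.01] op 0.625 gf 30.0
tx -90.7 ty -99.1 roll 34.9
```

>>> {"api": "arm_command", "payload": {"targets": [[-30,-33,0,8,0.5],[-60,-66,0,16,0.5],[-90.7,-99,0,24,0.5],[-90.7,-99,0,32,0.5],[-90.7,-99,0,34.9,0.5]]}}

```text
t: 41.2
eef_pos: [573.3, -7.5, 127.9]
tcp_rot: [3.141, -0.003, -3.074]
ft_force: [-0.1, -0.3, -3.7]
opening: 0.628
grip_force: 30.0
```

>>> {"api": "arm_command", "payload": {"targets": [[0,0,0,0,0.5],[0,0,0,0,0.5]]}}

```text
t: 41.4
eef_pos: [572.7, -7.4, 129.3]
tcp_rot: [3.141, -0.002, -3.067]
ft_force: [-0.1, 0.8, -4.2]
opening: 0.63
grip_force: 30.0
```

```bash
python3 go.py 574.1 -7.6 184.2
```

```text
t 41.4 pos [572.7  -7.4 129.3] rot [ 1.7999e+02 -9.0000e-02 -1.7570e+02] j6 [-0.13  0.52  1.78 -0.    0.85 -1.77] F [-0.1  0.8 -4.2] M [ 0.11 -0.12  0.05] op 0.63 gf 30.0
tx -1.4 ty -0.4 roll 0.1
```

>>> {"api": "arm_command", "payload": {"targets": [[-1,0,15,0,0.5],[-1,0,30,0,0.5],[-1,0,40,0,0.5],[-1,0,46,0,0.5],[-1,0,50,0,0.5]]}}

```text
t: 41.9
eef_pos: [574.1, -7.3, 80.0]
tcp_rot: [-3.142, -0.0, -3.068]
ft_force: [0.1, 0.0, -3.4]
opening: 0.63
grip_force: 30.0
```

>>> {"api": "arm_command", "payload": {"targets": [[0,0,4,0,0.5],[0,0,8,0,0.5],[0,0,12,0,0.5]]}}

```text
t: 42.2
eef_pos: [574.4, -7.3, 68.4]
tcp_rot: [-3.141, 0.001, -3.068]
ft_force: [0.1, -0.5, -3.5]
opening: 0.626
grip_force: 30.0
```

>>> {"api": "arm_command", "payload": {"targets": [[0,0,4,0,0.5],[0,0,8,0,0.5],[0,0,9,0,0.5],[0,0,9,0,0.5]]}}

```text
t: 42.6
eef_pos: [574.5, -7.3, 60.7]
tcp_rot: [-3.141, 0.001, -3.068]
ft_force: [-4.4, 0.8, 12.6]
opening: 0.627
grip_force: 30.0
```

>>> {"api": "arm_command", "payload": {"targets": [[0,0,0,0,0.8],[0,0,0,0,0.8],[0,0,0,0,0.8],[0,0,-40,0,0.85],[0,0,-85,0,0.85]]}}

```text
t: 43.1
eef_pos: [573.5, -7.3, 144.0]
tcp_rot: [3.141, -0.004, -3.068]
ft_force: [0.1, 0.6, -0.4]
opening: 0.847
grip_force: 0.0
```

>>> {"api": "arm_command", "payload": {"targets": [[10,-20,-40,0,0.85],[28,-55,-75,0,0.85],[46,-90,-100,0,0.85],[64,-125,-105,0,0.85],[81,-158,-105,0,0.85]]}}

```text
t: 43.6
eef_pos: [504.6, -172.4, 250.9]
tcp_rot: [-3.14, 0.002, -3.068]
ft_force: [0.5, -0.2, -0.0]
opening: 0.851
grip_force: 0.0
```

>>> {"api": "arm_command", "payload": {"targets": [[18,-35,0,8,0.85],[36,-70,0,16,0.85],[54,-105,0,24,0.85],[70,-135,0,32,0.85],[81,-158,0,40,0.85]]}}

```text
t: 44.1
eef_pos: [434.7, -336.1, 249.4]
tcp_rot: [-3.141, 0.0, 2.51]
ft_force: [-0.2, 0.3, 0.6]
opening: 0.852
grip_force: 0.0
```

>>> {"api": "arm_command", "payload": {"targets": [[0,0,0,8,0.85],[0,0,0,16,0.85],[0,0,0,24,0.85],[0,0,0,32,0.85],[0,0,0,40,0.85]]}}

```text
t: 44.6
eef_pos: [435.8, -334.4, 249.3]
tcp_rot: [-3.141, -0.0, 1.813]
ft_force: [-1.2, -0.4, -0.1]
opening: 0.848
grip_force: 0.0
```

>>> {"api": "arm_command", "payload": {"targets": [[0,0,0,8,0.85],[0,0,0,16,0.85],[0,0,0,24,0.85],[0,0,0,32,0.85],[0,0,0,40,0.85]]}}

```text
t: 45.1
eef_pos: [435.8, -334.3, 249.3]
tcp_rot: [-3.141, 0.0, 1.115]
ft_force: [-0.3, 0.5, 0.1]
opening: 0.853
grip_force: 0.0
```

>>> {"api": "arm_command", "payload": {"targets": [[0,0,0,8,0.85],[0,0,0,16,0.85],[0,0,0,24,0.85],[0,0,0,32,0.85],[0,0,0,40,0.85]]}}

```text
t: 45.6
eef_pos: [435.8, -334.3, 249.3]
tcp_rot: [-3.142, 0.0, 0.417]
ft_force: [-0.4, 0.0, 0.2]
opening: 0.851
grip_force: 0.0
```

>>> {"api": "arm_command", "payload": {"targets": [[0,0,0,0,0.85],[0,0,0,0,0.85]]}}

```text
t: 45.8
eef_pos: [435.8, -334.3, 249.4]
tcp_rot: [-3.142, 0.0, 0.426]
ft_force: [0.5, -0.7, -0.1]
opening: 0.851
grip_force: 0.0
```

```bash
python3 pk.py 518.7 -327.9 c1 100; python3 go.py 437 -334 24
```

```text
t 45.8 pos [ 435.8 -334.3  249.4] rot [-180.      0.     24.44] j6 [-0.77  0.35  1.7  -0.    1.09  0.37] F [ 0.5 -0.7 -0.1] M [-0.01 -0.03  0.01] op 0.851 gf 0.0
guess px 351.0301037480431 137.50777783309954
blob [ 521.  -332.9] [44.8 57.7] long 114.4 area px 2485.0 uv [357. 136.]
blob [ 533.9 -146.1] [ 62.2 198.1] long 114.4 area px 1754.0 uv [196.  34.]
cam [ 511.  -299.7  419. ]
t 45.85 pos [ 435.8 -334.3  249.4] rot [180.     0.    24.42] j6 [-0.77  0.35  1.7  -0.    1.09  0.37] F [ 0.1 -0.2  0.4] M [-0.02  0.02  0.04] op 0.851 gf 0.0
tx 1.2 ty 0.2 roll 0.4
```

```bash
python3 -c "
from h import *
t=L('top0'); print('jar',onz(t,429,190,100)); w=L('w1'); print(onz(w,594,128,100))"
```

```text
jar [ 637.96799364 -359.38612149  100.        ]
[ 634.35593601 -359.31796963  100.        ]
```

>>> {"api": "arm_command", "payload": {"targets": [[35,15,0,0,0.85],[78,34,0,0,0.85],[78,34,45,0,0.85],[78,34,90,0,0.85],[78,34,130,0,0.85]]}}

```text
t: 46.35
eef_pos: [520.8, -332.9, 117.5]
tcp_rot: [-3.141, 0.0, 0.426]
ft_force: [-0.1, -0.2, 0.6]
opening: 0.849
grip_force: 0.0
```

>>> {"api": "arm_command", "payload": {"targets": [[0,0,15,0,0.85],[0,0,30,0,0.85],[0,0,30,0,0.85]]}}

```text
t: 46.65
eef_pos: [520.2, -332.8, 87.5]
tcp_rot: [-3.139, 0.002, 0.425]
ft_force: [0.1, -0.4, 0.3]
opening: 0.846
grip_force: 0.0
```

```bash
python3 go.py 521 -332.9 24.4
```

```text
t 46.65 pos [ 520.2 -332.8   87.5] rot [-1.7983e+02  1.0000e-01  2.4350e+01] j6 [-0.68  0.63  1.7  -0.    0.82  0.47] F [ 0.1 -0.4  0.3] M [ 0.02 -0.01 -0.09] op 0.846 gf 0.0
tx 0.7 ty 0.4 roll -0.1
```

>>> {"api": "arm_command", "payload": {"targets": [[0.7,0.4,20,0,0.85],[0.7,0.4,40,0,0.85],[0.7,0.4,53,0,0.85],[0.7,0.4,57,0,0.85],[0.7,0.4,57,0,0.85]]}}

```text
t: 47.15
eef_pos: [521.8, -333.6, 32.6]
tcp_rot: [3.142, 0.0, 0.423]
ft_force: [-0.1, 0.1, -0.4]
opening: 0.852
grip_force: 0.0
```

>>> {"api": "arm_command", "payload": {"targets": [[0,0,0,0,0.5],[0,0,0,0,0.5],[0,0,0,0,0.5],[0,0,0,0,0.5],[0,0,0,0,0.5]]}}

```text
t: 47.65
eef_pos: [521.8, -333.5, 33.1]
tcp_rot: [3.141, -0.0, 0.422]
ft_force: [-0.6, 1.0, 5.7]
opening: 0.629
grip_force: 30.0
```

>>> {"api": "arm_command", "payload": {"targets": [[0,0,-20,0,0.5],[0,0,-50,0,0.5],[0,0,-80,0,0.5],[0,0,-110,0,0.5],[0,0,-110,0,0.5]]}}

```text
t: 48.15
eef_pos: [522.8, -334.3, 145.7]
tcp_rot: [3.137, -0.002, 0.422]
ft_force: [-0.4, -0.7, -4.3]
opening: 0.632
grip_force: 30.0
```

```bash
python3 go.py 581.5 -107.5 4.2
```

```text
t 48.15 pos [ 522.8 -334.3  145.7] rot [ 1.7971e+02 -1.4000e-01  2.4210e+01] j6 [-0.68  0.56  1.65 -0.    0.93  0.47] F [-0.4 -0.7 -4.3] M [-0.01 -0.05 -0.01] op 0.632 gf 30.0
tx 146.5 ty -182.7 roll 20.0
```

>>> {"api": "arm_command", "payload": {"targets": [[29,-36,0,4,0.5],[58,-72,0,8,0.5],[87,-108,0,12,0.5],[116,-144,0,16,0.5],[146.5,-182.7,0,20,0.5]]}}

```text
t: 48.65
eef_pos: [579.9, -105.0, 140.4]
tcp_rot: [-3.141, 0.002, 0.07]
ft_force: [1.4, 0.5, -4.7]
opening: 0.632
grip_force: 30.0
```

>>> {"api": "arm_command", "payload": {"targets": [[0,0,10,0,0.5],[0,0,20,0,0.5],[0,0,20,0,0.5]]}}

```text
t: 48.95
eef_pos: [579.2, -107.1, 119.8]
tcp_rot: [-3.14, 0.004, 0.073]
ft_force: [-1.0, -0.4, -4.5]
opening: 0.63
grip_force: 30.0
```

```bash
python3 go.py 581.5 -107.5 4.2
```

```text
t 48.95 pos [ 579.2 -107.1  119.8] rot [-179.93    0.23    4.21] j6 [-0.29  0.55  1.74 -0.    0.85  1.2 ] F [-1.  -0.4 -4.5] M [-0.03  0.06  0.05] op 0.63 gf 30.0
tx 2.3 ty 0.5 roll 0.0
```

>>> {"api": "arm_command", "payload": {"targets": [[2,0.5,15,0,0.5],[2,0.5,26,0,0.5],[2,0.5,33,0,0.5],[2,0.5,37,0,0.5],[2,0.5,41,0,0.5]]}}

```text
t: 49.45
eef_pos: [582.5, -107.4, 81.1]
tcp_rot: [3.141, -0.0, 0.073]
ft_force: [-0.4, -0.1, -5.2]
opening: 0.624
grip_force: 30.0
```

>>> {"api": "arm_command", "payload": {"targets": [[0,0,4,0,0.5],[0,0,8,0,0.5],[0,0,12,0,0.5]]}}

```text
t: 49.75
eef_pos: [582.5, -107.1, 69.3]
tcp_rot: [3.141, -0.0, 0.073]
ft_force: [-0.5, 1.0, -4.5]
opening: 0.632
grip_force: 30.0
```

>>> {"api": "arm_command", "payload": {"targets": [[0,0,3,0,0.5],[0,0,6,0,0.5],[0,0,6,0,0.5]]}}

```text
t: 50.05
eef_pos: [582.5, -107.1, 63.3]
tcp_rot: [3.142, 0.0, 0.073]
ft_force: [0.1, 0.6, -4.1]
opening: 0.627
grip_force: 30.0
```

Push the last bit home, release, and retreat to a viewing height.

>>> {"api": "arm_command", "payload": {"targets": [[0,0,1,0,0.5],[0,0,2,0,0.5],[0,0,2,0,0.5]]}}

```text
t: 50.35
eef_pos: [582.6, -107.1, 63.0]
tcp_rot: [3.141, -0.001, 0.073]
ft_force: [-4.8, 1.1, 11.7]
opening: 0.629
grip_force: 30.0
```

>>> {"api": "arm_command", "payload": {"targets": [[0,0,0,0,0.8],[0,0,0,0,0.8],[0,0,0,0,0.8],[0,0,-40,0,0.85],[0,0,-85,0,0.85]]}}

```text
t: 50.85
eef_pos: [581.8, -106.9, 146.1]
tcp_rot: [-3.14, 0.003, 0.073]
ft_force: [0.8, 0.0, 0.5]
opening: 0.843
grip_force: 0.0
```

>>> {"api": "arm_command", "payload": {"targets": [[0,0,-45,0,0.85],[0,0,-90,0,0.85],[-20,-30,-130,0,0.85],[-40,-60,-165,0,0.85],[-55,-75,-200,0,0.85]]}}

```text
t: 51.35
eef_pos: [520.7, -34.9, 347.7]
tcp_rot: [-3.141, 0.0, 0.074]
ft_force: [0.6, -0.2, 0.8]
opening: 0.847
grip_force: 0.0
```

>>> {"api": "arm_command", "payload": {"targets": [[0,0,0,0,0.85],[0,0,0,0,0.85],[0,0,0,0,0.85]]}}

```text
t: 51.65
eef_pos: [522.1, -36.6, 345.3]
tcp_rot: [-3.141, 0.002, 0.073]
ft_force: [0.0, -0.4, -0.5]
opening: 0.854
grip_force: 0.0
```

```bash
python3 - <<'E'
from h import *
st(); c=snap('wrist','f1')
for p in [581.5,-107.5,92],[574.1,-7.8,92],[566.8,91.9,92],[675.7,-96,222],[680.6,-164,222],[663.5,69.5,249]: print(np.round(proj(c,p)))
E
```

```text
t 51.65 pos [522.1 -36.6 345.3] rot [-1.7999e+02  9.0000e-02  4.1800e+00] j6 [-0.2   0.23  1.61 -0.    1.3   1.3 ] F [ 0.  -0.4 -0.5] M [0.06 0.01 0.06] op 0.854 gf 0.0
[384. 157.]
[302. 157.]
[220. 157.]
[414.  43.]
[502.  43.]
[185.  33.]
```

View pics/f1.png

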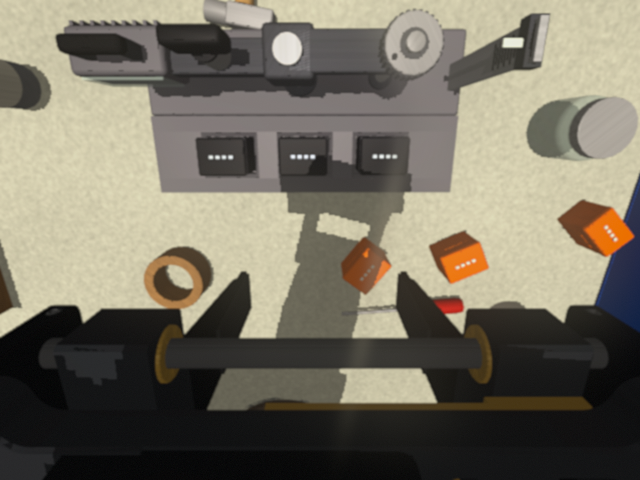

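All three packs are in their sockets (dots at (220,157), (302,157) and (384,157), as predicted for home), the knob is in line, and the collar and pointer are where expected.

```bash
python3 -c "
from cell import env
print(env.job_done())"
```

```text
the job is handed in; nothing more can be done
None
```

The job is handed in: the collar is level with the pointer to within about 0.2 mm by camera, the lamp was raised until its lug met the collar, the wing knob is back tight and in line, and all three black packs are fully home in their sockets.

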